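# Lock the tube rotator's hub onto its shaft

### The job

The hub of the tube rotator is still loose on its shaft: turn the shaft by its crank until the flat on the shaft squarely faces the hub's setscrew, and only then tighten the setscrew clockwise with the larger hex key until it comes up against its stop. Then take the key out and stand it back upright, fully down, in the empty hole of the key rack, leaving the smaller key and the other things on the bench where they are.

Things in the scene. Friction and masses are not known exactly. Their poses are not given: they have to be found in the camera images.
- crank_pin (a point): centre of the crank's grip: a grey pin 14 mm in diameter, 42 mm long, parallel to the shaft at its +y end (rotator frame), 127 mm along y from the hub's middle, 60 mm from the shaft axis. The crank arm (18 x 8 mm) joins its inner end, 19 mm from this point. The pin does not spin on the arm. Frame: y along the shaft, outward; z is the normal of the shaft's flat.
- shaft (a joint): angle of the horizontal shaft, rad. 0: its flat faces the setscrew squarely. Starts at 0.7 to 1.4 (range -0.6 to 1.7). At 0 the crank arm leans 20 degrees from upright to rotator +x, away from the robot; growing values swing it towards the robot. So swing it over the top, away from the robot, to 0. No stop there; friction (0.2 N m, 3.5 N at the pin) keeps it where it is left.
- shaft_flat (a point): point on the flat of the bare shaft (26 mm in diameter, flat 8 mm from the axis) between hub and crank-side bearing, 45 mm along y from the hub's middle. z points square out of the flat, y along the shaft towards the crank.
- rotator: tube rotator, fixed: white base 200 x 220 x 16 mm, two bearing pedestals, aluminium hub (60 mm across) in the middle, white disc of tubes (124 mm across) at -y, crank at +y. Origin: bench level under the hub's middle; z up, y along the shaft, -x roughly to the robot. Shaft axis 120 mm over the bench. The setscrew sits in a boss on the hub, leaning 35 degrees from vertical to -x.
- screw_socket (a point): mouth centre of the setscrew's hexagon recess, 35 mm from the shaft axis. z: out along the screw axis (35 degrees from vertical, to the robot); x: square to a hexagon flat (one every 60 degrees); turns with the screw. 11 mm across flats, 15 mm deep: a 10 mm key turns idly about 5 degrees either way. A fixed countersink, 13 mm across at the mouth, widens to 24 mm over the 8 mm outside it.
- setscrew (a joint): angle of the setscrew, rad; grows as it is turned clockwise seen from outside. Starts at 0.1 to 0.5, hard stop (tight) at 1.3. It stays where it is left (friction 0.04 N m) and moves neither in nor out.
- hex_key_grip (a point): centre of the larger hex key's flat white handle: 12 mm thick (x), 36 wide (y), 46 tall (z, up the key). From the handle's lower end, 23 mm under this point, a straight steel hexagon blade on the same axis, 10 mm across flats, 58 mm long, last 5 mm tapered to 5 mm: it ends 81 mm under this point. Two blade flats are square to x, as the handle's broad faces. About 70 g.
- small_key_grip (a point): centre of the handle of the smaller hex key (28 x 12 x 36 mm, blade 6 mm across flats): not used, to be left standing.
- key_rack: grey block 50 (x) x 124 (y) x 64 (z) mm, fixed; origin: centre of its underside, z up. Two upright through holes 16 x 16 mm at y = -32 and +32 mm; a key stands in each, the handle's lower end resting on the block's top and its broad faces square to the rack's x within 3 degrees. Which key is in which hole varies.
- vial: amber vial 22 mm across, 42 mm tall, a bystander in front of the rotator
- reagent: white bottle 34 mm across, 62 mm tall, a bystander in front of the rotator
- jar: amber jar 44 mm across, 55 mm tall, a bystander behind the rotator
- slide_box: white box 85 x 50 x 30 mm, a bystander beyond the key rack
- stopper: rubber stopper 36 mm across, 26 mm tall, a bystander on the near side of the key rack
Not all that is in view belongs to the job. What is shaped like the part that bears hex_key_grip but orange is not meant. Several things have the shape of the key_rack; the one meant has the colours described above.

How it is judged:
By the outcome, as a careful person would: the job done as asked, in the order asked, and still so for the second after the job is handed in, with the robot touching nothing.
It also fails if it takes over 66 s, if anything falls off the work surface, if the arm or the gripper's body presses on something with over 40 N, if the wrist force passes 120 N, or if a joint passes its speed limit or range.

### The arm

A 6-joint arm with a two-finger parallel gripper is mounted at the origin on the work surface. World frame = base frame: x ahead of the robot, y to its left, z up, the work surface at z = 0. Lengths are in m, angles in rad, forces in N, time in s.
With the tool pointing down it reaches from about 0.375 to 0.9 m from the base axis. Payload 3.1 kg.
Tool frame: the origin (TCP) lies at the very end of the fingers, on their centre line; the grasp point (between the pads) lies 19 mm behind it (manip.pinch_z is the distance from the TCP to the grasp point, in m); z points along the fingers, y is the line along which they close (so a half turn about z gives the same grasp; the last joint's range is limited). The gripper opens to 85 mm and grips with 20 to 120 N. Pads are 22 mm wide; open, the fingers measure 114 mm over their backs; the gripper's body (76 mm by 85 mm) begins 54 mm behind the grasp point. The pads swing forward as they close: fully open they stand 13 mm farther back than shut.
Start: joints at [-1.363, 0.527, 1.433, -0, 1.181, -0.178], TCP at [0.236, -0.579, 0.231] pointing down, gripper open.
Joint ranges: [-3.08, 3.08], [-0.75, 2.2], [0.22, 2.44], [-1.43, 4.57], [0, 2.65], [-2.85, 2.85]. Speed limits (rad/s): [2.79, 2.79, 3.14, 3.14, 3.14, 3.14].

### API

Orientations are given as a unit quaternion [x, y, z, w].
In Python, from station import manip gives the robot as it stands.
- The arm moves only by the tool servo_tool, never from a script. Its argument "commands" is one flat list of numbers, 7 for each row, row after row: the shift along the tool's x, y, z each as a share of 500 mm, from -1 to 1, then the turn, a rotation vector about the tool's x, y, z each as a share of 360 degrees, from -1 to 1, then the opening, from -1 (shut) to 1 (fully open). In form: [dx, dy, dz, rx, ry, rz, claw, dx, dy, dz, rx, ry, rz, claw, ...]. A call has 1 to 12 rows; each row shifts and turns the commanded pose from where the row before left it, along the tool's axes as they then stand; what a row does not reach is not made up. A row lasts 1/12 s, in which the tool goes at most 41.7 mm and 7.16 degrees, less where a joint would pass 70% of its speed; a pose out of reach is approached as far as the arm can. A call with a number of a shift or a turn outside -1 to 1 is refused whole. A call with a gripper value outside its range is refused whole. The fingers move at their own pace and stop on an object; "force" is the grip in N (left out, the last holds). Time passes only in rows, so rows that do not move let the fingers close. It gives the time, the measured TCP pose, the force, the opening and the grip force at its end, in the units of the state.
- manip.sense(): the state, without advancing time (a new reading comes with each control period).
- manip.snapshot(name): name is "scene" or "top" or "wrist"; returns a dict with "img" (384x512x3 uint8, red, green, blue), "mtx" (3x3 intrinsics, pixels), "world_to_cam" (4x4, takes a point from world to camera coordinates). Camera axes: x right, y up, looking along -z (the intrinsics and any distortion apply to the point x, -y, -z); pixel columns grow to the right and rows downward; lengths in m; the calibration is good to about 2 mm. A picture is of the moment at which its call begins. There is no depth.
- manip.sign_off(): hands the job in; it is judged then, once.
Trained networks look in a picture, given as the dict that the camera call returned (one of the last four; its "shot" number tells which), for a name from the list of things; names that differ only in an ending like _2 or _b are one class to them, and where a whole thing is asked for, a point or a joint stands for the part that bears it (a point fixed in the world has none). Each returns a list of dicts, best first, with "conf" (0 to 1); they miss things now and then, are a little off and sometimes report something else, mostly with a low value. They report only what shows in the picture. A call takes as long as a camera call. They do not tell look-alikes from the thing itself.
- manip.look_for(picture, query): "box" ([left, top, width, height] in pixels, round what is visible of it).
- manip.silhouettes(picture, query): "pixels" (384x512 bool, what is visible of it) and "box" ([left, top, width, height] in pixels, round what is visible of it).
The state is a dict: "t": time; "q": joint angles; "qd": joint speeds; "tau": joint torques, N m; "tcp_pos": TCP position; "tool_rot": TCP orientation; "force": force on the tool from outside, world axes, zero at the start; "ft_torque": the same for the moment, N m; "finger_gap": opening from 0.0 (shut) to 1.0 (fully open); "gripper_force": force on a finger pad.
Only numpy, scipy, OpenCV 4.12 (cv2) and the standard library are available. Lean on these libraries where they do the work, as an engineer would, in place of code of your own. Each camera call takes 0.05 s, during which the arm holds its last target. There are 200 camera calls.

## Working session

There is one attempt and no reset: what is moved stays moved. The work goes in short steps, Python scripts to look and compute and a tool call to move; the robot and the scene stay as the last step left them, time stands still between calls to the robot, and variables do not carry over. Pictures are saved under pics/ and viewed, at most 10 in all, crops included, and the job is handed in when it is done.

Besides the shell and the picture viewer there is one more tool, called as name(argument=value, ...) on one line, values as JSON. servo_tool: Moves the arm, as the interface text tells. Its arguments: {"type":"object","properties":{"commands":{"type":"array"},"force":{"type":"number"}},"required":["commands"]}

```bash
ls; mkdir -p pics; cat > h.py <<'E'
import numpy as np, cv2
from station import manip
from scipy.spatial.transform import Rotation as R
def save(p,n,crop=None,s=1):
    im=p["img"][:,:,::-1]
    if crop: l,t,w,h=crop; im=im[t:t+h,l:l+w]
    im=cv2.resize(im,None,fx=s,fy=s,interpolation=cv2.INTER_CUBIC); cv2.imwrite("pics/"+n+".png",im)
def ray(p,uv):
    W=np.array(p["world_to_cam"]);K=np.array(p["mtx"])
    d=np.linalg.inv(K)@[uv[0],uv[1],1]; d=np.array([d[0],-d[1],-d[2]])
    Rm=W[:3,:3]; return -Rm.T@W[:3,3], Rm.T@d
def atz(p,uv,z):
    o,d=ray(p,uv); return o+d*(z-o[2])/d[2]
def proj(p,X):
    W=np.array(p["world_to_cam"]);K=np.array(p["mtx"])
    X=np.atleast_2d(X); c=X@W[:3,:3].T+W[:3,3]; c=c*[1,-1,-1]; q=c@K.T; return q[:,:2]/q[:,2:]
def tri(obs):
    A=np.zeros((3,3));b=np.zeros(3)
    for p,uv in obs:
        o,d=ray(p,uv);d=d/np.linalg.norm(d);M=np.eye(3)-np.outer(d,d);A+=M;b+=M@o
    return np.linalg.solve(A,b)
E
cat > a.py <<'E'
from h import *
a=manip.snapshot("scene");b=manip.snapshot("top")
print(a.keys(), manip.sense())
import pickle;pickle.dump((a,b),open("ab.pkl","wb"))
im=np.vstack([a["img"],b["img"]]);
save(a,"scene0",s=1.5);save(b,"top0",s=1.5)
for n,p in(("scene",a),("top",b)):
    o,d=ray(p,(256,192));print(n,o,d)
    for q in("hex_key_grip","small_key_grip","key_rack","rotator","crank_pin","shaft_flat","screw_socket"):
        print(n,q,[(np.round(r["box"]).tolist(),round(r["conf"],2)) for r in manip.look_for(p,q)][:4])
E
python3 a.py
```

```text
pics
dict_keys(['img', 'mtx', 'world_to_cam', 'shot']) {'t': 0.1, 'q': array([-1.36250807e+00,  5.28380037e-01,  1.43380126e+00, -2.63549964e-06,
        1.18140260e+00, -1.78487034e-01]), 'qd': array([ 0.00178266, -0.00490461, -0.00268832,  0.00089881, -0.0001645 ,
        0.00092156]), 'tau': array([ 3.36682251e-04, -4.43304348e+01, -1.78585982e+01, -1.96875817e-04,
        3.86167463e-03, -8.66893171e-07]), 'tcp_pos': array([ 0.23564817, -0.57816284,  0.23041866]), 'tool_rot': array([ 9.81358232e-01,  1.92184883e-01, -1.60533315e-05, -9.95495774e-04]), 'force': array([-1.02355498,  0.2114309 ,  0.30179911]), 'ft_torque': array([ 0.01446542, -0.03324903, -0.01403609]), 'gripper_force': 0.0, 'finger_gap': 1.0021514528160373}
scene [0.98688701 0.36779774 1.01283176] [-0.41684693 -0.38244064 -0.82471473]
scene hex_key_grip [([206.0, 98.0, 15.0, 32.0], 0.71), ([170.0, 100.0, 9.0, 29.0], 0.55), ([192.0, 114.0, 12.0, 23.0], 0.44)]
scene small_key_grip [([210.0, 136.0, 8.0, 13.0], 0.7)]
scene key_rack [([172.0, 182.0, 53.0, 52.0], 0.92), ([259.0, 128.0, 42.0, 54.0], 0.73), ([186.0, 126.0, 42.0, 50.0], 0.63)]
scene rotator [([219.0, 204.0, 150.0, 136.0], 0.71), ([155.0, 153.0, 39.0, 32.0], 0.71), ([301.0, 241.0, 71.0, 34.0], 0.21)]
scene crank_pin [([299.0, 240.0, 71.0, 38.0], 0.83)]
scene shaft_flat [([298.0, 242.0, 75.0, 32.0], 0.66)]
scene screw_socket []
top [ 0.46354153 -0.07568115  0.90075422] [ 0.09690547  0.03250791 -0.99477297]
top hex_key_grip [([379.0, 257.0, 16.0, 14.0], 0.68), ([401.0, 215.0, 26.0, 17.0], 0.48)]
top small_key_grip [([335.0, 213.0, 15.0, 12.0], 0.43)]
top key_rack [([259.0, 249.0, 58.0, 43.0], 0.94), ([323.0, 210.0, 63.0, 28.0], 0.83), ([276.0, 147.0, 56.0, 31.0], 0.66)]
top rotator [([116.0, 123.0, 132.0, 100.0], 0.84)]
top crank_pin [([119.0, 161.0, 104.0, 51.0], 0.72)]
top shaft_flat [([119.0, 164.0, 103.0, 40.0], 0.88)]
top screw_socket [([228.0, 212.0, 8.0, 12.0], 0.54)]
```

View pics/scene0.png

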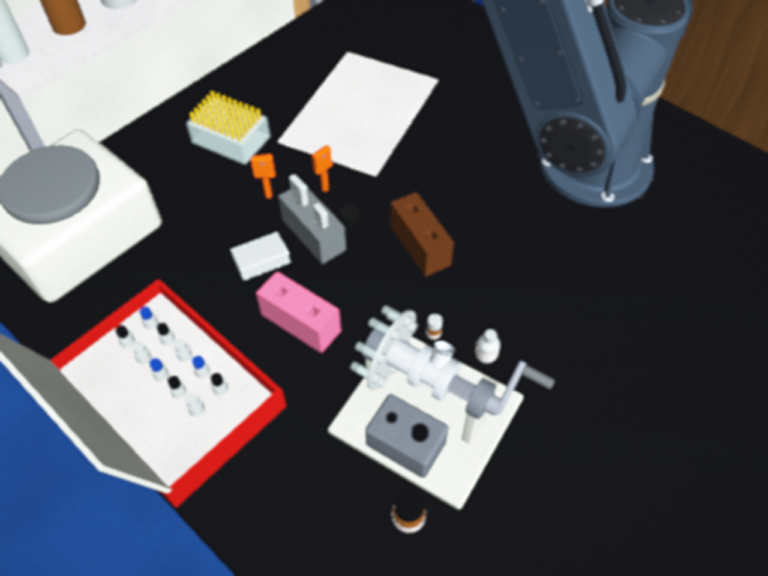

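View pics/top0.png

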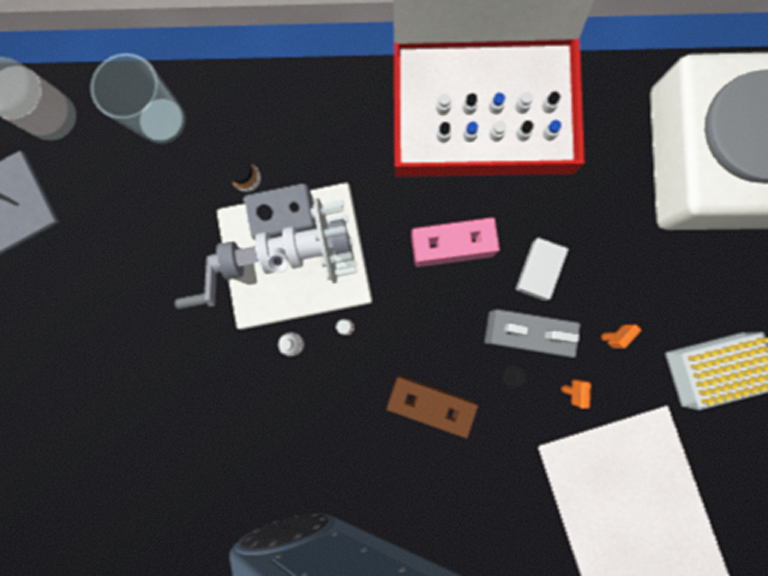

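The scene shows the grey rack with two white keys (larger one farther, top-view 1.5x px ~ (562,337); smaller at (516,329)). The rotator has its crank pin at (178–210,300), the setscrew boss at (278,261), the base corners at (217,210), (350,183), (371,302) and (238,328).

```bash
cat > b.py <<'E'
from h import *; import pickle
a,b=pickle.load(open("ab.pkl","rb"))
c=[atz(b,np.array(x)/1.5,.016) for x in((217,210),(350,183),(371,302),(238,328))]
c=np.array(c);print(np.round(c,3)); o=c.mean(0);print("rot",o, [np.linalg.norm(c[i]-c[i-1]) for i in range(4)])
y=(c[0]+c[3]-c[1]-c[2])[:2];print("yaw y", np.degrees(np.arctan2(y[1],y[0]))-90)
r=np.array([atz(b,np.array(x)/1.5,.064) for x in((491,310),(580,323),(577,357),(486,343))]);print(r,r.mean(0));print([np.linalg.norm(r[i]-r[i-1]) for i in range(4)])
for n,s,t in(("pin free",(550,383),(178,303)),("pin in",(523,368),(210,296)),("socket",(443,350),(278,261))):
    X=tri([(a,np.array(s)/1.5),(b,np.array(t)/1.5)]);print(n,X,proj(a,X)*1.5,proj(b,X)*1.5)
for n,t in(("big",(562,337)),("small",(516,329))): print(n,atz(b,np.array(t)/1.5,.105))
w=manip.snapshot("wrist");o,d=ray(w,(256,192));s=manip.sense();print(o-s["tcp_pos"],d,w["mtx"]);print(R.from_quat(s["tool_rot"]).as_matrix())
E
python3 b.py
```

```text
[[ 0.68   0.225  0.016]
 [ 0.722  0.007  0.016]
 [ 0.528 -0.026  0.016]
 [ 0.488  0.187  0.016]]
rot [0.60428933 0.09845459 0.016     ] [np.float64(0.1962618866882119), np.float64(0.2216532836983021), np.float64(0.1970592803937664), np.float64(0.216672504357245)]
yaw y 10.703730820854929
[[ 0.51060747 -0.2077935   0.064     ]
 [ 0.4903244  -0.33820311  0.064     ]
 [ 0.4403832  -0.33192535  0.064     ]
 [ 0.46166097 -0.19925729  0.064     ]] [ 0.47574401 -0.26929481  0.064     ]
[np.float64(0.049685277495538575), np.float64(0.13197753018356306), np.float64(0.05033421426221717), np.float64(0.13436353277544416)]
pin free [0.51779159 0.2297658  0.15418479] [[549.2715821  383.07752045]] [[177.43667166 303.44021933]]
pin in [0.52527396 0.1885916  0.15311636] [[520.12733545 368.22149163]] [[207.77648832 297.75346407]]
socket [0.57376718 0.09444653 0.15217258] [[441.79155571 350.00828246]] [[277.07987008 261.76249355]]
big [ 0.46953671 -0.29958658  0.105     ]
small [ 0.48118236 -0.23574903  0.105     ]
[0.06760321 0.0275053  0.14200297] [-0.2581461  -0.11843021 -0.95888517] [[304.04351923   0.         252.637405  ]
 [  0.         304.04351923 192.57488064]
 [  0.           0.           1.        ]]
[[ 9.26130259e-01  3.77203846e-01 -3.99457923e-05]
 [ 3.77203847e-01 -9.26130259e-01  1.23108649e-05]
 [-3.23513014e-05 -2.64691710e-05 -9.99999999e-01]]
```

```bash
cat >> h.py <<'E'
def tool(heading,tilt_axis=None,tilt=0):
    "tool down, tool x at world heading (deg); then tilted about a world axis (deg)"
    h=np.radians(heading);x=np.array([np.cos(h),np.sin(h),0]);z=np.array([0,0,-1.]);M=R.from_matrix(np.c_[x,np.cross(z,x),z])
    if tilt: M=R.from_rotvec(np.radians(tilt)*np.array(tilt_axis))*M
    return M
def plan(pos,rot,claw,n=None,frm=None):
    s=manip.sense(); p0,r0=frm if frm else (s["tcp_pos"],R.from_quat(s["tool_rot"]))
    d=np.array(pos)-p0; rv=(r0.inv()*rot).as_rotvec()
    m=max(np.linalg.norm(d)/.038,np.degrees(np.linalg.norm(rv))/6.8); n=n or int(np.ceil(m)) or 1
    out=[]
    for i in range(n):
        r=r0*R.from_rotvec(rv*i/n)
        out.append(np.r_[r.inv().apply(d/n)/.5,rv/n/(2*np.pi),claw])
    print("rows",n)
    for k in range(0,n,12): print(",  ".join(",".join("%g"%round(v,4) for v in r) for r in out[k:k+12]))
    return np.array(pos),rot
E
python3 -c "
from h import *
plan([.54,.16,.28],tool(100.7),1)"
```

```text
rows 22
0.0509,-0.0518,-0.0044,-0,0,-0.0099,1,  0.0541,-0.0485,-0.0044,-0,0,-0.0099,1,  0.057,-0.045,-0.0044,-0,0,-0.0099,1,  0.0597,-0.0414,-0.0044,-0,0,-0.0099,1,  0.0621,-0.0376,-0.0044,-0,0,-0.0099,1,  0.0644,-0.0337,-0.0044,-0,0,-0.0099,1,  0.0663,-0.0296,-0.0044,-0,0,-0.0099,1,  0.068,-0.0254,-0.0044,-0,0,-0.0099,1,  0.0695,-0.0211,-0.0044,-0,0,-0.0099,1,  0.0707,-0.0167,-0.0044,-0,0,-0.0099,1,  0.0716,-0.0123,-0.0044,-0,0,-0.0099,1,  0.0722,-0.0078,-0.0044,-0,0,-0.0099,1
0.0726,-0.0033,-0.0044,-0,0,-0.0099,1,  0.0726,0.0012,-0.0044,-0,0,-0.0099,1,  0.0724,0.0057,-0.0044,-0,0,-0.0099,1,  0.0719,0.0102,-0.0044,-0,0,-0.0099,1,  0.0711,0.0147,-0.0044,-0,0,-0.0099,1,  0.0701,0.0191,-0.0044,-0,0,-0.0099,1,  0.0688,0.0234,-0.0044,-0,0,-0.0099,1,  0.0672,0.0276,-0.0044,-0,0,-0.0099,1,  0.0653,0.0318,-0.0044,-0,0,-0.0099,1,  0.0632,0.0358,-0.0044,-0,0,-0.0099,1
```

servo_tool(commands=[0.051,-0.052,-0.004,0,0,-0.01,1,0.054,-0.049,-0.004,0,0,-0.01,1,0.057,-0.045,-0.004,0,0,-0.01,1,0.06,-0.041,-0.004,0,0,-0.01,1,0.062,-0.038,-0.004,0,0,-0.01,1,0.064,-0.034,-0.004,0,0,-0.01,1,0.066,-0.03,-0.004,0,0,-0.01,1,0.068,-0.025,-0.004,0,0,-0.01,1,0.07,-0.021,-0.004,0,0,-0.01,1,0.071,-0.017,-0.004,0,0,-0.01,1,0.072,-0.012,-0.004,0,0,-0.01,1,0.072,-0.008,-0.004,0,0,-0.01,1], force=20)

```text
t: 1.85
tcp_pos: [0.4009, -0.1731, 0.2557]
tool_rot: [0.841, 0.541, 0.0, 0.0]
force: [0.8, 0.2, -0.2]
finger_gap: 1.002
gripper_force: 0.0
```

servo_tool(commands=[0.073,-0.003,-0.004,0,0,-0.01,1,0.073,0.001,-0.004,0,0,-0.01,1,0.072,0.006,-0.004,0,0,-0.01,1,0.072,0.01,-0.004,0,0,-0.01,1,0.071,0.015,-0.004,0,0,-0.01,1,0.07,0.019,-0.004,0,0,-0.01,1,0.069,0.023,-0.004,0,0,-0.01,1,0.067,0.028,-0.004,0,0,-0.01,1,0.065,0.032,-0.004,0,0,-0.01,1,0.063,0.036,-0.004,0,0,-0.01,1,0,0,0,0,0,0,1,0,0,0,0,0,0,1])

```text
t: 2.85
tcp_pos: [0.5366, 0.1639, 0.2752]
tool_rot: [0.632, 0.775, 0.0, 0.0]
force: [-0.2, -0.3, -0.6]
finger_gap: 1.0
gripper_force: 0.0
```

```bash
python3 -c "
from h import *;import pickle
w=manip.snapshot('wrist');pickle.dump(w,open('w1.pkl','wb'));save(w,'w1',s=1.5);s=manip.sense();print(s['t'],s['tcp_pos'],s['q'],R.from_quat(s['tool_rot']).as_matrix())
for q in('crank_pin','screw_socket'):print(q,[(r['box'],r['conf']) for r in manip.look_for(w,q)])"
```

```text
2.9 [0.53593591 0.16261811 0.27504359] [ 9.53661188e-02  3.90583844e-01  1.54451116e+00 -5.53531606e-04
  1.20725245e+00 -1.04071962e-01] [[-1.98311849e-01  9.80138724e-01 -7.02056441e-04]
 [ 9.80138878e-01  1.98311460e-01 -5.86871803e-04]
 [-4.35989942e-04 -8.04496445e-04 -9.99999581e-01]]
crank_pin [([235.5, 102.1, 76.4, 125.2], 0.85)]
screw_socket [([235.7, 103.6, 76.0, 122.8], 0.63), ([272.1, 252.4, 15.1, 11.3], 0.58)]
```

View pics/w1.png

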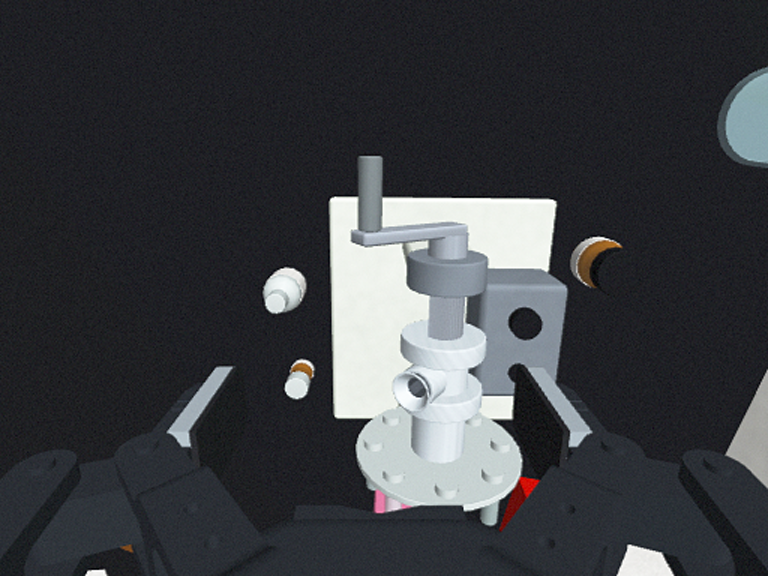

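The wrist picture (1.5x) shows the pin at x≈370, y 156–231, the crank arm to (455,230), the bearing centre at x≈447, the boss rim centre at (412,390) with the socket at (418,386), and base corners at (330,198), (555,200), (333,417).

```bash
cat > fit.py <<'E'
from h import *; import pickle
from scipy.optimize import least_squares
a,b=pickle.load(open("ab.pkl","rb"));w=pickle.load(open("w1.pkl","rb"))
def model(v):
    x,y,psi,th=v; M=R.from_euler("z",psi).as_matrix();o=np.array([x,y,0])
    g=np.radians(20)-th; P=lambda yy:[.06*np.sin(g),yy,.12+.06*np.cos(g)]
    s=-np.radians(35); S=lambda r:[r*np.sin(s),0,.12+r*np.cos(s)]
    pts=dict(free=P(.148),inn=P(.106),rim=S(.043),sock=S(.035),c0=[-.1,.11,.016],c1=[.1,.11,.016],c2=[.1,-.11,.016],c3=[-.1,-.11,.016],axis=[0,.03,.12])
    return {k:o+M@np.array(q) for k,q in pts.items()}
obs=[(w,"free",(370.5,158)),(w,"inn",(370.5,231)),(w,"rim",(412,390)),(w,"sock",(417,387)),(w,"c0",(330,198)),(w,"c1",(555,200)),(w,"c3",(333,417)),
 (b,"c1",(217,210)),(b,"c2",(350,183)),(b,"c3",(371,302)),(b,"c0",(238,328)),(b,"free",(178,303)),(b,"rim",(278,261)),(a,"free",(550,383))]
obs=[o for o in obs]
def res(v): m=model(v); return np.concatenate([proj(p,m[k])[0]*1.5-uv for p,k,uv in obs])
if __name__=="__main__":
    f=least_squares(res,[.604,.098,.187,1.2],loss="soft_l1",f_scale=2);print(f.x,np.degrees(f.x[2:]))
    for o,e in zip(obs,res(f.x).reshape(-1,2)): print(o[1],np.round(e,1))
    for k,q in model(f.x).items(): print(k,np.round(q,4))
E
python3 fit.py
```

```text
[0.60067355 0.09851793 0.19531129 1.49721896] [11.19051278 85.78432757]
free [ 0.6 -3.4]
inn [ 0.5 -3.4]
rim [5.1 4.4]
sock [6.3 2.4]
c0 [-8.9  1.1]
c1 [-3.6  0.7]
c3 [-5.4  4. ]
c1 [-0.4  1.7]
c2 [-1.5  1. ]
c3 [1.8 2.3]
c0 [-0.1  4. ]
free [-0.1  0.6]
rim [-0.9 -1.5]
free [-0.2  5.2]
free [0.5183 0.2331 0.1446]
inn [0.5264 0.1919 0.1446]
rim [0.5765 0.0937 0.1552]
sock [0.581  0.0946 0.1487]
c0 [0.4812 0.187  0.016 ]
c1 [0.6774 0.2258 0.016 ]
c2 [0.7201 0.01   0.016 ]
c3 [ 0.5239 -0.0288  0.016 ]
axis [0.5949 0.1279 0.12  ]
```

```bash
python3 -c "
from h import *
f=plan([.5214,.2174,.21],tool(101.2),0)
plan([.5214,.2174,.131],tool(101.2),0,frm=f)"
```

```text
rows 3
0.0385,-0.0019,0.0434,-0.0001,0,0.0001,0,  0.0385,-0.002,0.0434,-0.0001,0,0.0001,0,  0.0385,-0.002,0.0434,-0.0001,0,0.0001,0
rows 3
0,0,0.0527,0,0,0,0,  0,0,0.0527,0,0,0,0,  0,0,0.0527,0,0,0,0
```

servo_tool(commands=[0.0385,-0.002,0.043,0,0,0,0,0.0385,-0.002,0.043,0,0,0,0,0.0385,-0.002,0.044,0,0,0,0,0,0,0,0,0,0,0,0,0,0,0,0,0,0,0,0,0.053,0,0,0,0,0,0,0.053,0,0,0,0,0,0,0.053,0,0,0,0,0,0,0,0,0,0,0,0,0,0,0,0,0,0])

```text
t: 3.83
tcp_pos: [0.5223, 0.2168, 0.1311]
tool_rot: [0.634, 0.773, -0.0, -0.0]
force: [0.5, 0.0, 0.4]
finger_gap: 0.498
gripper_force: 0.0
```

servo_tool(commands=[0,0,0,0,0,0,-1,0,0,0,0,0,0,-1,0,0,0,0,0,0,-1,0,0,0,0,0,0,-1,0,0,0,0,0,0,-1,0,0,0,0,0,0,-1])

```text
t: 4.33
tcp_pos: [0.52, 0.2172, 0.1326]
tool_rot: [0.633, 0.774, -0.002, -0.001]
force: [-5.9, -2.7, 5.3]
finger_gap: 0.157
gripper_force: 20.2
```

```bash
python3 -c "
from h import *;import pickle
w=manip.snapshot('wrist');pickle.dump(w,open('w2.pkl','wb'));save(w,'w2',s=1.5);s=manip.sense();print(s)"
```

```text
{'t': 4.3833, 'q': array([ 1.98101943e-01,  5.81101042e-01,  1.67557135e+00, -1.56174367e-03,
        8.88580652e-01,  2.62814007e-04]), 'qd': array([ 7.10627732e-06,  2.55070255e-04,  1.36006233e-03,  7.65550144e-04,
       -4.89326375e-04, -1.66969369e-03]), 'tau': array([  0.65598674, -39.75496531, -15.27718842,   0.4408892 ,
        -1.59346674,  -0.05077323]), 'tcp_pos': array([0.51996907, 0.21722328, 0.13260554]), 'tool_rot': array([ 6.33434438e-01,  7.73793963e-01, -1.79938868e-03, -6.91430777e-04]), 'force': array([-5.67740451, -3.25359526,  4.68346946]), 'ft_torque': array([-0.50564142,  0.85186866, -0.05045464]), 'gripper_force': 20.174447894096375, 'finger_gap': 0.14910649998146025}
```

View pics/w2.png

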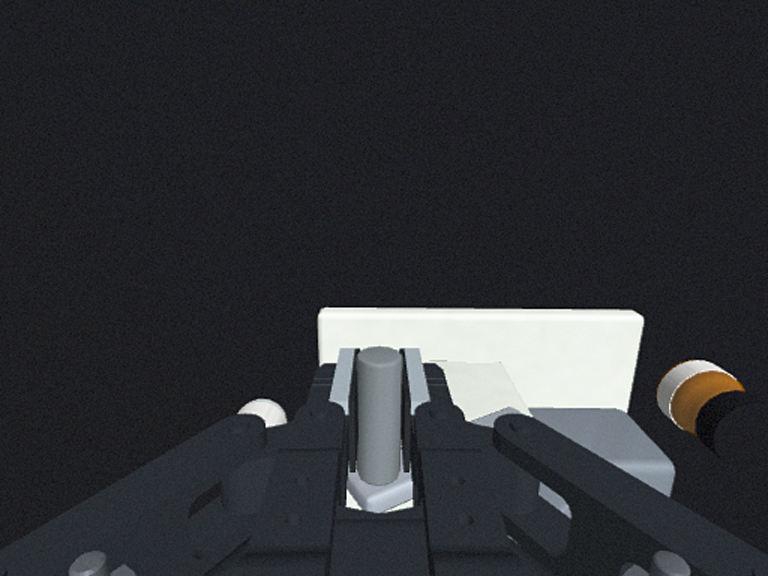

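servo_tool(commands=[0,0,0,0,0,0,-0.55,0,0,0,0,0,0,-0.55,0,0.0081,-0.0122,0,0,0,-0.55,0,0.0095,-0.0111,0,0,0,-0.55,0,0.0108,-0.0099,0,0,0,-0.55,0,0.0119,-0.0085,0,0,0,-0.55,0,0.0129,-0.007,0,0,0,-0.55,0,0.0136,-0.0054,0,0,0,-0.55])

```text
t: 5.05
tcp_pos: [0.5496, 0.2241, 0.1588]
tool_rot: [0.633, 0.774, -0.005, -0.004]
force: [-8.2, -1.0, 6.1]
finger_gap: 0.224
gripper_force: 4.3
```

servo_tool(commands=[0,0.0142,-0.0037,0,0,0,-0.55,0,0.0145,-0.0019,0,0,0,-0.55,0,0.0147,0,0,0,0,-0.55,0,0.0146,0.0017,0,0,0,-0.55,0,0,0,0,0,0,-0.55,0,0,0,0,0,0,-1,0,0,0,0,0,0,-1,0,0,0,0,0,0,-1])

```text
t: 5.72
tcp_pos: [0.5844, 0.2308, 0.1602]
tool_rot: [0.634, 0.774, 0.001, 0.001]
force: [0.9, 1.8, 1.2]
finger_gap: 0.152
gripper_force: 19.4
```

```bash
python3 -c "
from h import *;import pickle
s=manip.sense();print(s['tcp_pos'],s['force'],s['finger_gap'])
w=manip.snapshot('wrist');a=manip.snapshot('scene');b=manip.snapshot('top');pickle.dump((w,a,b),open('w3.pkl','wb'))
im=np.hstack([cv2.resize(p['img'][:,:,::-1][t:t+h,l:l+ww],(266*3//2,400)) for p,(l,t,ww,h) in((a,(200,190,190,190)),(b,(100,100,170,170)))]);cv2.imwrite('pics/ab3.png',im);print(im.shape)"
```

```text
[0.58440352 0.23078568 0.16020217] [0.92561384 1.82903334 1.18651987] 0.15248580325211838
(400, 798, 3)
```

View pics/ab3.png

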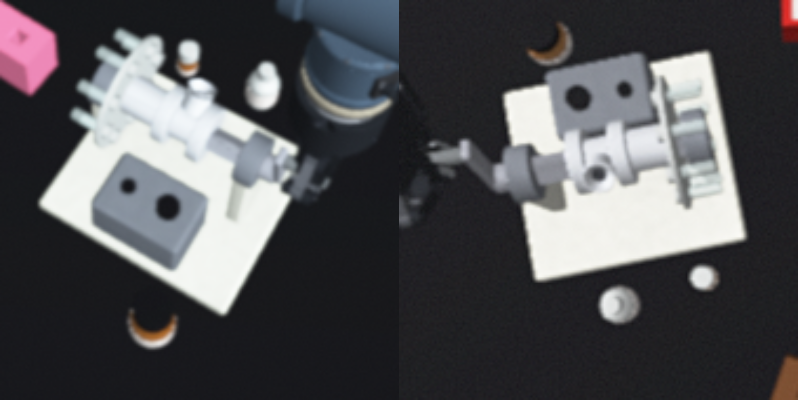

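servo_tool(commands=[0,0,0,0,0,0,0,0,0,0,0,0,0,0,0,0,0,0,0,0,0,0,0,-0.06,0,0,0,0,-0.04,0,-0.06,0,0,0,1,-0.04,0,-0.06,0,0,0,1,-0.04,0,-0.06,0,0,0,1,0,0,0,0,0,0,1,0,0,0,0,0,0,1])

```text
t: 6.62
tcp_pos: [0.5962, 0.1707, 0.2819]
tool_rot: [0.634, 0.773, 0.002, 0.002]
force: [-0.6, -0.4, -0.9]
finger_gap: 1.0
gripper_force: 0.0
```

```bash
python3 -c "
from h import *;import pickle
w=manip.snapshot('wrist');pickle.dump(w,open('w4.pkl','wb'));save(w,'w4',(170,60,240,270),2.2);s=manip.sense();print(s['t'],s['tcp_pos'])
for q in('crank_pin','screw_socket'):print(q,[(r['box'],r['conf']) for r in manip.look_for(w,q)])"
```

```text
6.6667 [0.59469821 0.17130151 0.27995372]
crank_pin [([227.0, 95.7, 37.6, 124.4], 0.77)]
screw_socket [([176.9, 97.1, 149.2, 240.6], 0.42)]
```

View pics/w4.png

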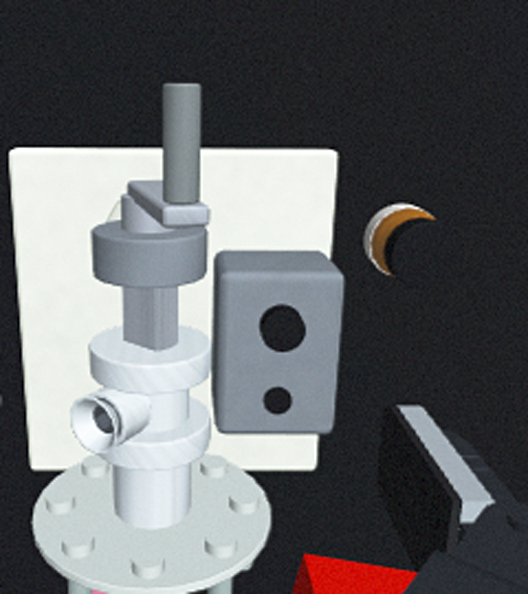

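The picture shows the pin at crop (181,84)–(181,203), slightly right of the bearing (92–208) and hub collar (88–213). Base corners are (9,149), (338,150), (318,470), (29,470), and the boss rim centre is (93,424). I'll fit the rotator, the crank angle and a small camera error together.

```bash
cat > fit2.py <<'E'
from h import *; import pickle
from scipy.optimize import least_squares
a,b=pickle.load(open("ab.pkl","rb"));w1=pickle.load(open("w1.pkl","rb"));w4=pickle.load(open("w4.pkl","rb"))
def pts(v,th):
    x,y,psi=v[:3]; M=R.from_euler("z",psi).as_matrix();o=np.array([x,y,0])
    g=np.radians(20)-th; P=lambda yy,dr=0:[.06*np.sin(g),yy,.12+.06*np.cos(g)]
    s=-np.radians(35); S=lambda r:[r*np.sin(s),0,.12+r*np.cos(s)]
    d=dict(free=P(.148),inn=P(.106),rim=S(.043),c0=[-.1,.11,.016],c1=[.1,.11,.016],c2=[.1,-.11,.016],c3=[-.1,-.11,.016])
    return {k:o+M@np.array(q) for k,q in d.items()},o,M
def fudge(p,f):
    W=np.array(p["world_to_cam"]).copy(); T=np.eye(4);T[:3,:3]=R.from_rotvec(f[:3]).as_matrix();T[:3,3]=f[3:]
    return dict(mtx=p["mtx"],world_to_cam=T@W)
def edges(p,o,M,yy,r):
    C=M.T@(ray(p,(0,0))[0]-o); d=np.array([C[0],C[2]-.12]);L=np.hypot(*d);al=np.arctan2(d[1],d[0]);be=np.arccos(r/L)
    return np.sort([proj(p,o+M@[r*np.cos(q),yy,.12+r*np.sin(q)])[0,0] for q in(al-be,al+be)])
crop=lambda c:np.array(c)/2.2+[170,60]
o4=dict(free=(181.5,85),inn=(181,203),rim=(93,424),c0=(9,149),c1=(338,150),c2=(318,470),c3=(29,470))
o1=dict(free=(370.5,158),inn=(370.5,231),rim=(412,390),c0=(330,198),c1=(555,200),c3=(333,417))
ob=dict(c1=(217,210),c2=(350,183),c3=(371,302),c0=(238,328),rim=(278,261))
gp=np.array([.5844,.2308]); gp1=np.array([.5205,.2172])
def res(v,full=False):
    r={}
    m4,o,M=pts(v,v[3]);m1,_,_=pts(v,v[4]); f4=fudge(w4,v[5:11]);f1=fudge(w1,v[5:11])
    for k,uv in o4.items(): r["4"+k]=proj(f4,m4[k])[0]-crop(uv)
    for k,uv in o1.items(): r["1"+k]=proj(f1,m1[k])[0]-np.array(uv)/1.5
    for k,uv in ob.items(): r["b"+k]=proj(b,m1[k])[0]-np.array(uv)/1.5
    r["4hub"]=edges(f4,o,M,.015,.03)-(np.array([88,213])/2.2+170)
    r["1hub"]=edges(f1,o,M,.015,.03)-(np.array([401,486])/1.5)
    for k,g,m in(("g4",gp,m4),("g1",gp1,m1)):
        q=M.T@(np.r_[g,0]-o); pi=M.T@(m["free"]-o); r[k]=np.array([(q[0]-pi[0])/.001])
    r["pr"]=np.r_[v[5:8]/.01,v[8:11]/.002]*.7
    return r if full else np.concatenate(list(r.values()))
f=least_squares(res,np.r_[.6,.0985,.19,.1,1.4,np.zeros(6)],loss="soft_l1",f_scale=1.5)
print(np.round(f.x,4),np.degrees(f.x[2:5]))
cov=np.linalg.inv(f.jac.T@f.jac);print("sd",np.round(np.sqrt(np.diag(cov)),4))
for k,e in res(f.x,True).items(): print(k,np.round(e,1),end="; ")
m,o,M=pts(f.x,0);print("\npin at 0",m["free"],m["inn"],"rim",m["rim"])
E
python3 fit2.py
```

```text
[ 5.9910e-01  9.7100e-02  2.0490e-01  1.1500e-01  1.3979e+00  9.1000e-03
 -4.0400e-02 -2.1600e-02 -1.1900e-02 -1.1000e-03 -4.7000e-03] [11.73769959  6.59107985 80.09103656]
sd [0.0012 0.0012 0.0067 0.0183 0.036  0.0039 0.006  0.0072 0.0019 0.0016
 0.0015]
4free [-0.5 -0.3]; 4inn [-0.3 -0.6]; 4rim [ 2.3 -0.3]; 4c0 [-1.7  0.1]; 4c1 [-1.3  0.3]; 4c2 [-2.1  0.8]; 4c3 [ 0.1 -2.1]; 1free [-0.1 -0.4]; 1inn [-0.2 -0.4]; 1rim [-0.4  2.1]; 1c0 [-3.1  0.5]; 1c1 [0.4 0.9]; 1c3 [-1.  -0.3]; bc1 [-0.   2.3]; bc2 [-0.9  1. ]; bc3 [2.1 1.7]; bc0 [1.  3.7]; brim [ 0.2 -0.3]; 4hub [4.  2.1]; 1hub [1.6 1.5]; g4 [-1.1]; g1 [-0.5]; pr [ 0.6 -2.8 -1.5 -4.2 -0.4 -1.7]; 
pin at 0 [0.58903687 0.24618459 0.17638156] [0.597581   0.20506285 0.17638156] rim [0.5749046  0.09208734 0.15522354]
```

servo_tool(commands=[0.04,0.005,0.04,0,0,0,0,0.04,0.005,0.04,0,0,0,0,0.041,0.005,0.04,0,0,0,0,0,0,0,0,0,0,0,0,0,0.061,0,0,0,0,0,0,0.061,0,0,0,0,0,0,0,0,0,0,0])

```text
t: 7.35
tcp_pos: [0.5851, 0.2318, 0.1521]
tool_rot: [0.633, 0.774, -0.006, -0.005]
force: [-1.1, -0.4, -0.5]
finger_gap: 0.5
gripper_force: 0.0
```

servo_tool(commands=[0,0,0,0,0,0,-1,0,0,0,0,0,0,-1,0,0,0,0,0,0,-1,0,0,0,0,0,0,-1,0,0,0,0,0,0,-1])

```text
t: 7.77
tcp_pos: [0.5892, 0.2322, 0.1593]
tool_rot: [0.634, 0.774, -0.001, -0.001]
force: [-5.4, -0.2, -2.9]
finger_gap: 0.152
gripper_force: 19.9
```

servo_tool(commands=[0,0.002,0,0,0,0,-1,0,0,0,0,0,0,-1,0,0,0,0,0,0,0,0,0,0,0,0,0,0,0,0,0,0,0,0,0])

```text
t: 8.18
tcp_pos: [0.5937, 0.233, 0.1604]
tool_rot: [0.634, 0.774, 0.002, 0.002]
force: [-0.4, 0.1, 0.4]
finger_gap: 0.5
gripper_force: 0.0
```

servo_tool(commands=[0,0,-0.06,0,0,0,0,-0.04,0,-0.06,0,0,0,1,-0.04,0,-0.06,0,0,0,1,-0.04,0,-0.06,0,0,0,1,0,0,0,0,0,0,1,0,0,0,0,0,0,1,0,0,0,0,0,0,1])

```text
t: 8.77
tcp_pos: [0.6034, 0.1738, 0.2791]
tool_rot: [0.634, 0.773, 0.001, 0.0]
force: [-1.2, 0.1, -0.0]
finger_gap: 1.0
gripper_force: 0.0
```

```bash
python3 -c "
from h import *;import pickle
w=manip.snapshot('wrist');pickle.dump(w,open('w5.pkl','wb'));save(w,'w5',(170,60,240,270),2.2);s=manip.sense();print(s['t'],s['tcp_pos'],s['tool_rot'])
o,d=ray(w,(252.6,192.6));print(o,d)"
```

```text
8.8167 [0.60269107 0.17412649 0.2780306 ] [ 6.33562175e-01  7.73691567e-01 -2.87196715e-04 -4.96938843e-04]
[0.58903292 0.24524349 0.42111434] [ 0.05844986 -0.28095351 -0.95793985]
```

View pics/w5.png

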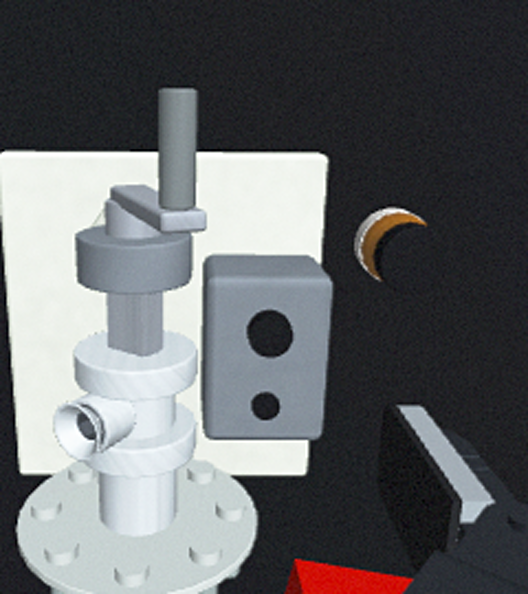

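Pin col 177.5, hub centre 135.5 and bearing 133.5 give a pin offset of about 20.7 mm, where 20.5 is wanted. I'll cross-check it with the crease of the shaft flat in the intensity profile.

```bash
python3 - <<'E'
from h import *;import pickle
for n in("w4","w5"):
    p=pickle.load(open(n+".pkl","rb"));g=p["img"].astype(float).mean(2)
    for r0,r1 in((192,204),(204,214)): print(n,r0,[int(v) for v in g[r0:r1,212:258].mean(0)])
    print(n,"brg",[int(v) for v in g[180:184,205:270].mean(0)])
    print(n,"pin",[int(v) for v in g[115:145,238:265].mean(0)])
E
```

```text
w4 192 [238, 237, 237, 237, 237, 237, 237, 237, 237, 237, 237, 237, 240, 216, 145, 138, 142, 143, 143, 144, 143, 142, 139, 140, 137, 138, 141, 140, 153, 157, 163, 155, 156, 163, 160, 164, 163, 164, 163, 235, 238, 237, 238, 237, 237, 237]
w4 204 [236, 234, 234, 233, 231, 231, 230, 228, 229, 227, 225, 228, 228, 222, 149, 140, 142, 143, 143, 145, 144, 142, 140, 141, 138, 138, 142, 141, 152, 159, 162, 154, 159, 163, 162, 165, 166, 167, 165, 221, 223, 223, 224, 224, 224, 227]
w4 brg [238, 239, 238, 239, 239, 243, 249, 123, 80, 90, 100, 104, 109, 111, 115, 117, 120, 125, 129, 129, 131, 135, 136, 138, 139, 143, 144, 146, 148, 148, 149, 149, 150, 151, 152, 151, 153, 152, 153, 153, 153, 151, 153, 152, 150, 151, 150, 149, 147, 144, 141, 141, 136, 136, 132, 125, 120, 114, 99, 226, 244, 242, 104, 69, 87]
w4 pin [146, 146, 147, 146, 147, 146, 93, 93, 106, 114, 122, 129, 135, 138, 141, 143, 145, 143, 141, 138, 136, 124, 118, 163, 154, 154, 154]
w5 192 [238, 235, 235, 229, 230, 232, 189, 145, 144, 148, 149, 149, 150, 149, 150, 145, 147, 148, 143, 144, 149, 148, 154, 155, 157, 151, 153, 153, 152, 156, 156, 154, 221, 234, 238, 238, 238, 237, 237, 237, 238, 237, 238, 238, 238, 238]
w5 204 [235, 228, 232, 233, 229, 233, 216, 152, 148, 149, 152, 151, 153, 153, 151, 149, 149, 149, 146, 146, 151, 150, 153, 158, 159, 155, 154, 156, 158, 159, 158, 157, 214, 231, 229, 228, 229, 231, 231, 231, 233, 233, 235, 236, 237, 236]
w5 brg [99, 84, 93, 104, 105, 110, 114, 119, 120, 125, 126, 129, 129, 133, 135, 137, 141, 141, 143, 144, 146, 147, 147, 150, 149, 151, 151, 151, 151, 153, 152, 152, 152, 152, 155, 153, 154, 151, 152, 149, 149, 147, 143, 142, 139, 138, 137, 131, 127, 124, 116, 98, 175, 243, 242, 241, 250, 115, 78, 98, 109, 119, 130, 134, 134]
w5 pin [142, 142, 143, 137, 92, 90, 107, 115, 122, 128, 135, 139, 141, 143, 143, 144, 142, 139, 134, 129, 110, 146, 145, 143, 143, 143, 143]
```

Both methods agree that the shaft is at about 0 (±1.5°). Next I'll look along the screw axis to find the socket and its phase.

```bash
cat > g.py <<'E'
from h import *; import pickle
psi=np.radians(11.4); xr=np.array([np.cos(psi),np.sin(psi),0]);yr=np.array([-np.sin(psi),np.cos(psi),0]);zw=np.array([0,0,1.])
E
python3 - <<'E'
from g import *
w=pickle.load(open("w5.pkl","rb"))
P=np.array([.582,.1699,0])
for n,uv,z in(("free",(178,89),.181),("inn",(178,203),.181),("rim",(76,429),.1552)):
    X=atz(w,np.array(uv)/2.2+[170,60],z);print(n,(X-P)@yr,(X-P)@xr)
s=manip.sense();Rt=R.from_quat(s["tool_rot"]);o,d=ray(w,(252.6,192.6))
c=Rt.inv().apply(o-np.array([.60269107,.17412649,.2780306]));f=Rt.inv().apply(d/np.linalg.norm(d));print("cam in tool",c,f)
E
```

```text
free 0.07324083980785295 0.02100777060066758
inn 0.033918984362520166 0.02091409763665408
rim -0.07046774575801072 -0.024502473937821508
cam in tool [ 0.07247184  0.00048048 -0.143055  ] [-0.28735079  0.0029276   0.95782094]
```

```bash
cat >> g.py <<'E'
hub=np.array([.5963,.0985,0]); sa=-np.sin(np.radians(35))*xr+np.cos(np.radians(35))*zw  # outward screw axis
sock=hub+.12*zw+.035*sa
cam_t=np.array([.0725,.0005,-.143])
E
python3 - <<'E'
from g import *
# tool x heading 191.4, tilt so tool z leans to +xr by 18.3 deg: rotate about axis yr by -18.3 
rot=tool(191.4,yr,-18.3); print(rot.as_matrix().round(2))
cam=sock+.19*sa; tcp=cam-rot.apply(cam_t); print("sock",sock,"tcp",tcp)
plan(tcp,rot,1)
E
```

```text
[[-0.93 -0.2   0.31]
 [-0.19  0.98  0.06]
 [-0.31  0.   -0.95]]
sock [0.57662088 0.09453199 0.14867032] tcp [0.58138065 0.09498167 0.19130582]
rows 14
-0.0105,-0.0052,0.0124,-0.0029,-0.0029,-0.0177,1,  -0.0096,-0.0065,0.0125,-0.0029,-0.0029,-0.0177,1,  -0.0086,-0.0078,0.0125,-0.0029,-0.0029,-0.0177,1,  -0.0074,-0.0089,0.0125,-0.0029,-0.0029,-0.0177,1,  -0.0062,-0.0099,0.0124,-0.0029,-0.0029,-0.0177,1,  -0.0048,-0.0107,0.0124,-0.0029,-0.0029,-0.0177,1,  -0.0033,-0.0114,0.0122,-0.0029,-0.0029,-0.0177,1,  -0.0018,-0.0119,0.0121,-0.0029,-0.0029,-0.0177,1,  -0.0003,-0.0122,0.0119,-0.0029,-0.0029,-0.0177,1,  0.0013,-0.0124,0.0116,-0.0029,-0.0029,-0.0177,1,  0.0029,-0.0124,0.0114,-0.0029,-0.0029,-0.0177,1,  0.0045,-0.0121,0.0111,-0.0029,-0.0029,-0.0177,1
0.006,-0.0118,0.0108,-0.0029,-0.0029,-0.0177,1,  0.0075,-0.0112,0.0105,-0.0029,-0.0029,-0.0177,1
```

servo_tool(commands=[-0.0105,-0.0052,0.0124,-0.003,-0.003,-0.0177,1,-0.0096,-0.0065,0.0125,-0.003,-0.003,-0.0177,1,-0.0086,-0.0078,0.0125,-0.003,-0.003,-0.0177,1,-0.0074,-0.0089,0.0125,-0.003,-0.003,-0.0177,1,-0.0062,-0.01,0.0124,-0.003,-0.003,-0.0177,1,-0.0048,-0.0107,0.0124,-0.003,-0.003,-0.0177,1,-0.0033,-0.0114,0.0122,-0.003,-0.003,-0.0177,1,-0.0018,-0.012,0.0121,-0.003,-0.003,-0.0177,1,0,-0.0122,0.0119,-0.003,-0.003,-0.0177,1,0.0013,-0.0124,0.0116,-0.003,-0.003,-0.0177,1,0.003,-0.0124,0.0114,-0.003,-0.003,-0.0177,1,0.0045,-0.012,0.011,-0.003,-0.003,-0.0177,1])

```text
t: 9.82
tcp_pos: [0.5838, 0.1068, 0.2025]
tool_rot: [0.01, 0.989, 0.015, 0.146]
force: [0.4, -0.1, -0.5]
finger_gap: 0.997
gripper_force: 0.0
```

servo_tool(commands=[0.006,-0.012,0.011,-0.003,-0.003,-0.0177,1,0.0075,-0.011,0.0105,-0.003,-0.003,-0.0177,1,0,0,0,0,0,0,1,0,0,0,0,0,0,1])

```text
t: 10.15
tcp_pos: [0.5813, 0.0951, 0.1905]
tool_rot: [-0.095, 0.982, 0.017, 0.164]
force: [-0.6, -0.2, 0.1]
finger_gap: 1.004
gripper_force: 0.0
```

```bash
python3 - <<'E'
from g import *
w=manip.snapshot('wrist');pickle.dump(w,open('w6.pkl','wb'));s=manip.sense();print(s['t'],s['tcp_pos'],s['tool_rot'],s['q'])
u=proj(w,sock)[0];print(u,w["world_to_cam"]);
r=[int(u[0])-40,int(u[1])-40,80,80]
save(w,"w6",r,7)
for q in('screw_socket',):print(q,[(x['box'],x['conf']) for x in manip.look_for(w,q)])
E
```

```text
10.2 [0.58216236 0.09534305 0.19127646] [-0.09553572  0.98146017  0.01691219  0.16529621] [-0.07210719  0.4357605   1.81778296  0.16294013  0.57158402 -1.96006507]
[253.17280409 194.04646217] [[-0.19271673  0.98125361  0.00127237  0.01850682]
 [-0.79704898 -0.15578264 -0.58347639  0.56015641]
 [-0.5723401  -0.1134598   0.81212911  0.03184061]
 [ 0.          0.          0.          1.        ]]
screw_socket [([244.3, 181.5, 21.8, 24.5], 0.76)]
```

View pics/w6.png

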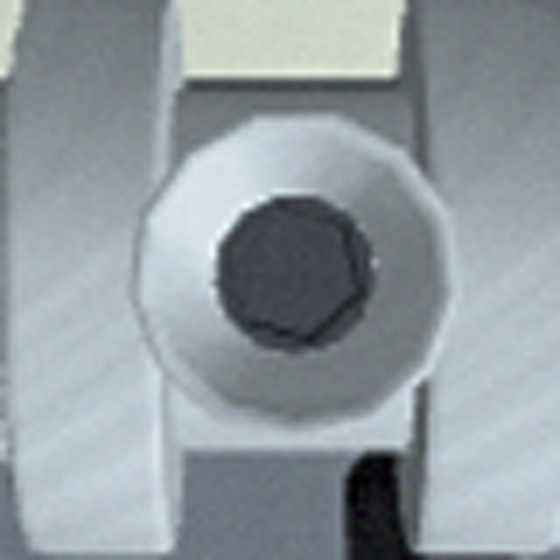

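```bash
python3 - <<'E'
from g import *
w=pickle.load(open("w6.pkl","rb"));g=w["img"].astype(float).mean(2)
S=8;cx,cy=255.1,192.9
# polar contrast print
ang=np.radians(np.arange(0,360,10));
for r in(7,8,8.5,9,9.5,10,10.5,11,12):
    mx=(cx+r*np.cos(ang)).astype(np.float32)[None];my=(cy+r*np.sin(ang)).astype(np.float32)[None]
    print(r,cv2.remap(g.astype(np.float32),mx,my,cv2.INTER_CUBIC)[0].astype(int).tolist())
yy,xx=np.mgrid[178:208,240:270].astype(float)
def hexr(x,y,ph): # max over facets normal distance
    return np.max([x*np.cos(ph+k*np.pi/3)+y*np.sin(ph+k*np.pi/3) for k in range(6)],0),np.argmax([x*np.cos(ph+k*np.pi/3)+y*np.sin(ph+k*np.pi/3) for k in range(6)],0)
out=[]
for ph in np.radians(np.arange(0,60,2)):
  best=(1e9,)
  for dx in np.arange(-1,1.01,.25):
    for dy in np.arange(-1,1.01,.25):
      for sc in(304/.185,304/.19):
        x=xx-cx-dx;y=yy-cy-dy;rr=np.hypot(x,y);m=rr<.0064*sc
        d,k=hexr(x,y,ph);lab=np.where(d<.0055*sc,0,1+k)
        # bottom shifted parallax ignored
        e=0
        for l in range(7):
            v=g[178:208,240:270][m&(lab==l)]
            if len(v): e+=((v-v.mean())**2).sum()
        e/=m.sum()
        if e<best[0]: best=(e,dx,dy,sc)
  out.append((round(float(np.degrees(ph))),)+tuple(np.round(best,2)))
for o in out: print(*o)
b=g[181:205,243:267];print(b.astype(int))
E
```

```text
7 [71, 71, 72, 67, 64, 65, 70, 73, 75, 68, 75, 74, 73, 74, 72, 73, 72, 68, 64, 70, 70, 70, 71, 71, 75, 71, 72, 70, 71, 73, 69, 69, 72, 69, 69, 69]
8 [51, 61, 58, 36, 39, 37, 41, 47, 66, 62, 40, 52, 45, 73, 71, 71, 69, 71, 69, 70, 68, 68, 65, 67, 72, 72, 71, 71, 70, 67, 67, 73, 69, 54, 50, 42]
8.5 [55, 52, 42, 39, 56, 52, 46, 36, 49, 52, 39, 38, 43, 56, 70, 66, 70, 70, 67, 69, 69, 71, 69, 68, 69, 70, 70, 63, 66, 62, 62, 67, 50, 53, 54, 52]
9 [61, 45, 38, 54, 70, 65, 60, 40, 32, 45, 58, 46, 59, 40, 67, 62, 66, 68, 63, 68, 72, 72, 73, 70, 69, 73, 67, 58, 64, 64, 55, 55, 39, 61, 63, 69]
9.5 [60, 49, 49, 61, 72, 71, 67, 53, 34, 50, 70, 62, 70, 41, 61, 62, 62, 66, 61, 65, 74, 70, 71, 70, 66, 74, 58, 60, 64, 68, 54, 55, 45, 67, 70, 64]
10 [66, 62, 65, 59, 72, 73, 64, 66, 54, 62, 66, 66, 68, 52, 57, 61, 64, 63, 64, 61, 68, 64, 64, 66, 63, 66, 53, 66, 66, 64, 63, 60, 54, 68, 64, 64]
10.5 [80, 79, 86, 74, 86, 85, 73, 74, 88, 76, 78, 64, 70, 64, 59, 65, 67, 66, 68, 66, 60, 64, 63, 64, 69, 65, 52, 61, 63, 67, 80, 67, 73, 74, 64, 111]
11 [99, 98, 106, 98, 107, 105, 99, 97, 115, 89, 98, 86, 82, 92
[... 2781 characters left out ...]
85  89  64  65  74  72  73  72  68  73  73  73  70  72  73  73  66
   38  59  67  65 115 118]
 [177 179 128  79  61  62  63  74  71  74  69  71  73  71  76  71  64  35
   57  72  70  83 113 116]
 [174 176 170 126  70  55  38  42  42  62  74  72  67  73  73  56  39  58
   69  69  90 120 119 120]
 [172 171 165 160 117  73  70  69  64  41  32  41  59  64  54  35  55  69
   73  92 114 120 120 123]
 [164 162 154 156 150 137  80  69  69  66  67  63  47  39  30  52  64  67
   89 116 122 122 122 122]
 [152 147 147 147 142 142 120  95  77  68  72  65  65  70  71  73  91 122
  122 119 126 119 118 117]
 [151 149 141 138 137 135 133 136 130 133 115  94  92 106 127 120 121 123
  118 117 119 116 119 121]]
```

Hexagon facet edges in the crop have normals at about −14°, 47° and 105°, so the socket phase is 46° (mod 60) in this view. The hole centre is at pixel (255.1,193). Next I go to the larger key.

```bash
cat >> g.py <<'E'
sock=np.array([.5759,.0957,.1483])
E
python3 - <<'E'
from g import *
s=manip.sense();r=R.from_quat(s["tool_rot"]);f=plan(s["tcp_pos"]+[-.01,-.01,.07],r,1,3)
plan([.463,-.30,.215],tool(81),1,frm=f)
E
```

```text
rows 3
-0.008,-0.0052,-0.0467,0,0,0,1,  -0.008,-0.0052,-0.0467,0,0,0,1,  -0.008,-0.0052,-0.0467,0,0,0,1
rows 17
0.0221,-0.042,-0.0019,0.003,0.0021,0.0178,1,  0.0172,-0.0442,-0.0008,0.003,0.0021,0.0178,1,  0.0122,-0.0459,0.0002,0.003,0.0021,0.0178,1,  0.007,-0.0469,0.0012,0.003,0.0021,0.0178,1,  0.0017,-0.0474,0.0022,0.003,0.0021,0.0178,1,  -0.0036,-0.0472,0.0031,0.003,0.0021,0.0178,1,  -0.0089,-0.0465,0.0039,0.003,0.0021,0.0178,1,  -0.0141,-0.0451,0.0046,0.003,0.0021,0.0178,1,  -0.0191,-0.0431,0.0052,0.003,0.0021,0.0178,1,  -0.0239,-0.0406,0.0057,0.003,0.0021,0.0178,1,  -0.0283,-0.0376,0.0061,0.003,0.0021,0.0178,1,  -0.0324,-0.0341,0.0064,0.003,0.0021,0.0178,1
-0.0361,-0.0301,0.0066,0.003,0.0021,0.0178,1,  -0.0393,-0.0257,0.0066,0.003,0.0021,0.0178,1,  -0.042,-0.0211,0.0065,0.003,0.0021,0.0178,1,  -0.0442,-0.0161,0.0063,0.003,0.0021,0.0178,1,  -0.0458,-0.0109,0.006,0.003,0.0021,0.0178,1
```

servo_tool(commands=[-0.008,-0.005,-0.047,0,0,0,1,-0.008,-0.005,-0.047,0,0,0,1,-0.008,-0.005,-0.047,0,0,0,1,0.022,-0.042,-0.002,0.003,0.002,0.0178,1,0.017,-0.044,-0.001,0.003,0.002,0.0178,1,0.012,-0.046,0,0.003,0.002,0.0178,1,0.007,-0.047,0.001,0.003,0.002,0.0178,1,0.002,-0.047,0.002,0.003,0.002,0.0178,1,-0.004,-0.047,0.003,0.003,0.002,0.0178,1,-0.009,-0.046,0.004,0.003,0.002,0.0178,1,-0.014,-0.045,0.005,0.003,0.002,0.0178,1,-0.019,-0.043,0.005,0.003,0.002,0.0178,1], force=60)

```text
t: 11.25
tcp_pos: [0.5153, -0.1189, 0.2386]
tool_rot: [0.403, 0.91, 0.009, 0.092]
force: [0.9, 0.3, -0.3]
finger_gap: 0.998
gripper_force: 0.0
```

servo_tool(commands=[-0.024,-0.041,0.006,0.003,0.002,0.0178,1,-0.028,-0.038,0.006,0.003,0.002,0.0178,1,-0.032,-0.034,0.006,0.003,0.002,0.0178,1,-0.036,-0.03,0.007,0.003,0.002,0.0178,1,-0.039,-0.026,0.007,0.003,0.002,0.0178,1,-0.042,-0.021,0.007,0.003,0.002,0.0178,1,-0.044,-0.016,0.006,0.003,0.002,0.0178,1,-0.046,-0.011,0.006,0.003,0.002,0.0178,1,0,0,0,0,0,0,1,0,0,0,0,0,0,1])

```text
t: 12.08
tcp_pos: [0.4641, -0.3009, 0.2159]
tool_rot: [0.76, 0.65, 0.001, 0.005]
force: [-0.6, 0.6, -0.7]
finger_gap: 1.0
gripper_force: 0.0
```

```bash
python3 - <<'E'
from g import *
w=manip.snapshot('wrist');b=manip.snapshot('top');pickle.dump((w,b),open('w7.pkl','wb'));s=manip.sense();print(s['t'],s['tcp_pos'],s['tool_rot'],s['q'])
u=proj(w,[.4708,-.3009,.11])[0];print(u)
save(w,"w7",None,1.5)
for q in("hex_key_grip","small_key_grip","key_rack"):
    for x in manip.silhouettes(w,q)[:3]:
        m=x["pixels"].astype(np.uint8); c=max(cv2.findContours(m,0,2)[0],key=cv2.contourArea); print(q,x["conf"],np.round(x["box"]),cv2.minAreaRect(c))
E
```

```text
12.1833 [ 0.46377588 -0.29881149  0.21588645] [0.75922148 0.65081598 0.00125067 0.0044419 ] [-0.77588481  0.44494941  1.64136607  0.00199508  1.04621177 -0.62341553]
[258.83040601 189.41103674]
hex_key_grip 0.84 [162. 242.  69.  47.] ((195.25344848632812, 261.6575012207031), (28.717924118041992, 78.87083435058594), 65.55604553222656)
hex_key_grip 0.7 [176. 207.  86.  32.] ((219.6646728515625, 226.1260986328125), (86.01194763183594, 18.912612915039062), 15.64224624633789)
small_key_grip 0.92 [253.  96.  17.  33.] ((262.0, 112.5), (33.0, 16.0), 90.0)
key_rack 0.92 [231.  78.  59. 130.] ((261.0, 141.5), (129.0, 56.0), 90.0)
key_rack 0.61 [72.  2. 83. 73.] ((114.0, 36.5), (73.0, 84.0), 90.0)
key_rack 0.59 [353.   3.  92.  72.] ((396.9550476074219, 32.52809143066406), (73.66666412353516, 87.8880386352539), 84.5596694946289)
```

View pics/w7.png

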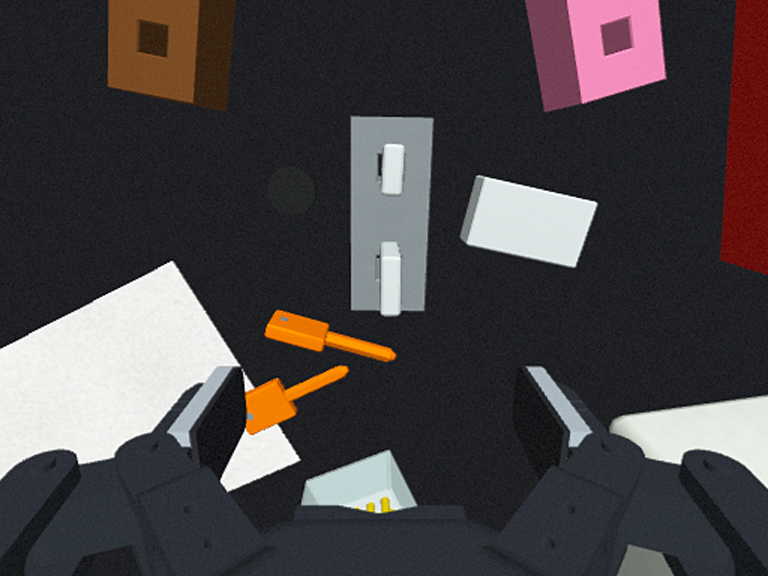

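The larger key's handle top is at (390,287) in the 1.5x picture (260.3,191.3 original), square to the image, and the smaller key is at (392,169).

```bash
python3 - <<'E'
from g import *
w,b=pickle.load(open("w7.pkl","rb"));X=atz(w,(260.3,191.3),.11);print(X, "small",atz(w,(262,112.5),.10))
for c in((351,117),(433,118),(425,310),(351,310)): print(atz(w,np.array(c)/1.5,.064))
f=plan([X[0],X[1],.16],tool(81),0.2)
plan([X[0],X[1],.073],tool(81),0.2,frm=f)
E
```

```text
[ 0.47178423 -0.30275238  0.11      ] small [ 0.48303086 -0.23928148  0.1       ]
[ 0.46362969 -0.20704369  0.064     ]
[ 0.51248351 -0.21525487  0.064     ]
[ 0.49219103 -0.33665137  0.064     ]
[ 0.44230774 -0.3286308   0.064     ]
rows 2
-0.0028,0.0081,0.0561,0.0007,0.0003,0.0004,0.2,  -0.0029,0.0084,0.0561,0.0007,0.0003,0.0004,0.2
rows 3
0,0,0.058,0,0,0,0.2,  0,0,0.058,0,0,0,0.2,  0,0,0.058,0,0,0,0.2
```

servo_tool(commands=[-0.003,0.008,0.056,0,0,0.001,0.2,-0.003,0.008,0.056,0,0,0.001,0.2,0,0,0.058,0,0,0,0.2,0,0,0.058,0,0,0,0.2,0,0,0.058,0,0,0,0.2,0,0,0,0,0,0,0.2,0,0,0,0,0,0,0.2])

```text
t: 12.92
tcp_pos: [0.4715, -0.3033, 0.072]
tool_rot: [0.763, 0.646, 0.001, 0.003]
force: [0.4, 0.4, 1.6]
finger_gap: 0.601
gripper_force: 0.0
```

servo_tool(commands=[0,0,0,0,0,0,-1,0,0,0,0,0,0,-1,0,0,0,0,0,0,-1,0,0,0,0,0,0,-1,0,0,0,0,0,0,-1,0,0,0,0,0,0,-1])

```text
t: 13.42
tcp_pos: [0.4729, -0.3055, 0.0749]
tool_rot: [0.764, 0.646, 0.001, 0.006]
force: [0.6, 0.7, 7.0]
finger_gap: 0.133
gripper_force: 58.5
```

```bash
python3 - <<'E'
from g import *
s=manip.sense();print(s)
w=manip.snapshot("wrist");pickle.dump(w,open("w8.pkl","wb"))
for x in manip.silhouettes(w,"hex_key_grip")[:3]: print(x["conf"],x["box"])
p=s["tcp_pos"];r=R.from_quat(s["tool_rot"]);print(np.degrees(r.as_euler('xyz')))
f=plan(p+[0,0,.1],r,-1)
E
```

```text
{'t': 13.4167, 'q': array([-0.77288313,  0.66801143,  1.72270251,  0.00245483,  0.73817449,
       -0.60790789]), 'qd': array([ 0.00317569,  0.00086264, -0.00302587,  0.00024472, -0.00041092,
        0.00156928]), 'tau': array([-2.61231875e-01, -3.91400528e+01, -9.62927788e+00, -2.69588199e-02,
       -3.56405703e-01,  5.41026748e-03]), 'tcp_pos': array([ 0.47289418, -0.30546923,  0.07492057]), 'tool_rot': array([0.76353147, 0.64573884, 0.00143053, 0.00624452]), 'force': array([0.64832188, 0.72398869, 6.96058561]), 'ft_torque': array([0.11660482, 0.17802782, 0.01465374]), 'gripper_force': 58.538698554039, 'finger_gap': 0.13266474624978458}
0.85 [242.2, 206.2, 26.7, 114.0]
0.8 [118.7, 265.5, 74.6, 29.9]
[179.34776117   0.33690952  80.44225883]
rows 3
-0.0004,0.0007,-0.0666,0,0,-0,-1,  -0.0004,0.0007,-0.0666,0,0,-0,-1,  -0.0004,0.0007,-0.0666,0,0,-0,-1
```

servo_tool(commands=[0,0,-0.05,0,0,0,-1,0,0,-0.07,0,0,0,-1,0,0,-0.07,0,0,0,-1,0,0,-0.07,0,0,0,-1,0,0,0,0,0,0,-1,0,0,0,0,0,0,-1])

```text
t: 14.02
tcp_pos: [0.4722, -0.3051, 0.206]
tool_rot: [0.764, 0.646, 0.002, 0.008]
force: [-0.9, -0.1, -1.1]
finger_gap: 0.133
gripper_force: 58.7
```

```bash
python3 - <<'E'
from g import *
s=manip.sense();print(s["t"],s["tcp_pos"],s["force"],s["finger_gap"])
w=manip.snapshot("wrist");pickle.dump(w,open("w9.pkl","wb"))
r=R.from_quat(s["tool_rot"])
for d in(-.03,0,.02,.069): print(d,proj(w,s["tcp_pos"]+r.apply([0,0,d]))[0], proj(w,s["tcp_pos"]+r.apply([0.003,0,d]))[0])
save(w,"w9",(190,170,130,170),3.5)
for x in manip.silhouettes(w,"hex_key_grip")[:1]:
    print(x["conf"],x["box"]);m=x["pixels"]
    for v in range(200,330,6):
        c=np.where(m[v])[0]; c=c[(c>200)&(c<310)]
        if len(c):print(v,c.min(),c.max(),end="; ")
E
```

```text
14.0167 [ 0.47220028 -0.30514945  0.20597279] [-0.91859223 -0.09108089 -1.10759326] 0.1334193543185412
-0.03 [252.04808333 282.09797883] [252.04726931 275.83910756]
0 [252.09125763 249.03178639] [252.09083153 243.74334885]
0.02 [252.11221005 232.984809  ] [252.11193342 228.19590212]
0.069 [252.14832793 205.32296782] [252.14824961 201.43887407]
0.75 [142.2, 248.5, 69.2, 35.2]
254 201 209; 260 201 203;
```

View pics/w9.png

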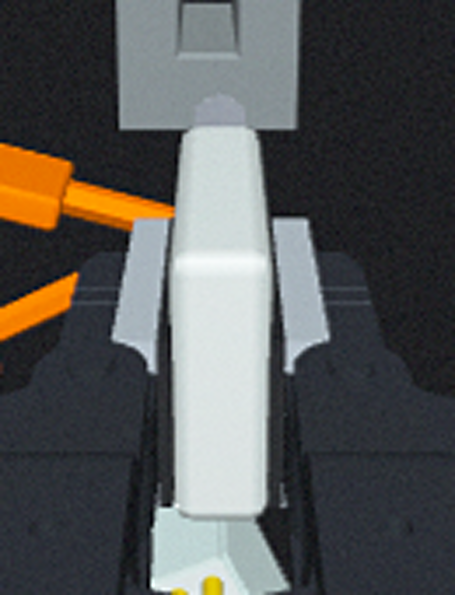

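The tip is at crop (218,97), pixel (252.3,197.5), centred sideways and about 3 mm forward along tool x. I'll plan the approach along the screw axis.

```bash
cat >> g.py <<'E'
W6=np.array(pickle.load(open("w6.pkl","rb"))["world_to_cam"])
def ins(phi,out,off=(.0032,0,.069)):
    er=W6[0,:3];ed=-W6[1,:3]; n=np.cos(np.radians(phi))*er+np.sin(np.radians(phi))*ed
    z=-sa; n=n-(n@z)*z;n/=np.linalg.norm(n); r=R.from_matrix(np.c_[np.cross(n,z),n,z])
    return sock+sa*out-r.apply(off), r
E
python3 - <<'E'
from g import *
p,r=ins(106,.095);print(p,r.as_matrix().round(3))
f=plan(p,r,-1); p,r=ins(106,.012);print(p); plan(p,r,-1,4,frm=f)
E
```

```text
[0.48357618 0.07395071 0.28212646] [[ 0.035  0.826  0.562]
 [ 0.986 -0.119  0.113]
 [ 0.161  0.551 -0.819]]
rows 11
0.068,-0.0089,-0.0148,-0.0083,0.0029,-0.0011,-1,  0.0683,-0.0077,-0.014,-0.0083,0.0029,-0.0011,-1,  0.0686,-0.0065,-0.0131,-0.0083,0.0029,-0.0011,-1,  0.0689,-0.0054,-0.0122,-0.0083,0.0029,-0.0011,-1,  0.0691,-0.0043,-0.0112,-0.0083,0.0029,-0.0011,-1,  0.0694,-0.0032,-0.0101,-0.0083,0.0029,-0.0011,-1,  0.0696,-0.0023,-0.009,-0.0083,0.0029,-0.0011,-1,  0.0697,-0.0013,-0.0078,-0.0083,0.0029,-0.0011,-1,  0.0699,-0.0005,-0.0066,-0.0083,0.0029,-0.0011,-1,  0.07,0.0003,-0.0054,-0.0083,0.0029,-0.0011,-1,  0.07,0.0011,-0.0041,-0.0083,0.0029,-0.0011,-1
[0.5302438  0.08336055 0.21413684]
rows 4
-0,0,0.0415,0,0,0,-1,  -0,0,0.0415,0,0,0,-1,  -0,0,0.0415,0,0,0,-1,  -0,0,0.0415,0,0,0,-1
```

servo_tool(commands=[0.068,-0.009,-0.015,-0.0083,0.003,-0.001,-1,0.068,-0.008,-0.014,-0.0083,0.003,-0.001,-1,0.069,-0.006,-0.013,-0.0083,0.003,-0.001,-1,0.069,-0.005,-0.012,-0.0083,0.003,-0.001,-1,0.069,-0.004,-0.011,-0.0083,0.003,-0.001,-1,0.069,-0.003,-0.01,-0.0083,0.003,-0.001,-1,0.07,-0.002,-0.009,-0.0083,0.003,-0.001,-1,0.07,-0.001,-0.008,-0.0083,0.003,-0.001,-1,0.07,0,-0.007,-0.0083,0.003,-0.001,-1,0.07,0,-0.005,-0.0083,0.003,-0.001,-1,0.07,0.001,-0.004,-0.0083,0.003,-0.001,-1,0,0,0,0,0,0,-1])

```text
t: 15.12
tcp_pos: [0.4808, 0.079, 0.2813]
tool_rot: [0.703, 0.644, 0.261, 0.149]
force: [0.3, -0.1, -0.7]
finger_gap: 0.133
gripper_force: 58.7
```

servo_tool(commands=[0,0,0,0,0,0,-1,0,0,0,0,0,0,-1])

```text
t: 15.28
tcp_pos: [0.4857, 0.0731, 0.283]
tool_rot: [0.705, 0.642, 0.26, 0.153]
force: [0.8, 0.6, -0.6]
finger_gap: 0.133
gripper_force: 58.7
```

```bash
python3 - <<'E'
from g import *
s=manip.sense();print(s["t"],s["tcp_pos"],s["force"],s["ft_torque"],s["q"])
p,r=ins(106,.012);plan(p,r,-1,5)
w=manip.snapshot("wrist");b=manip.snapshot("top");pickle.dump((w,b),open("w10.pkl","wb"))
r=R.from_quat(s["tool_rot"]);print("tip pred",proj(w,s["tcp_pos"]+r.apply([.0032,0,.069])),"sock",proj(w,sock),"rim",proj(w,sock+.008*sa))
print(manip.look_for(w,"screw_socket"))
g=w["img"].mean(2);print(g[165:225:2,225:285:2].astype(int))
E
```

```text
15.2833 [0.48569886 0.07307473 0.28302755] [ 0.77828343  0.60887142 -0.63665032] [-0.08393752  0.34544751 -0.01977608] [-0.23466338  0.1110647   2.1314702   0.66265726  0.41146259 -0.68976189]
rows 5
0.0001,-0.001,0.0331,0.0001,-0.0002,-0.0003,-1,  0.0001,-0.001,0.0331,0.0001,-0.0002,-0.0003,-1,  0.0002,-0.001,0.0331,0.0001,-0.0002,-0.0003,-1,  0.0002,-0.001,0.0331,0.0001,-0.0002,-0.0003,-1,  0.0002,-0.001,0.0331,0.0001,-0.0002,-0.0003,-1
tip pred [[252.63554103 201.08686912]] sock [[249.91339595 172.4617655 ]] rim [[249.86807856 174.2000208 ]]
[]
[[209 212 211 211 116 121 120 114 185 111 108 109 109 109 115 108 117 170
  183 205 196 153 120 119 101  22  22  15  22  23]
 [206 207 207 207 164 116 121 185 134 114 113  93  71  66  89 112 110 107
  202 207 202 189 112 119  69  13  23  23  26  38]
 [204 207 204 208 212 108 165 153 126 126  69  64  71  65  65  60 116 114
  142 208 202 195 184 188 186 189 161  31  23  90]
 [203 204 208 205 213 109 176 152 151 129  59  72  68  66  70  54 113 119
  103 191 202 193 169 190 188 187 210 109  56 121]
 [201 204 207 209 210 160 180 171 168 125  65 
[... 2504 characters left out ...]
190 189 192 193 197 195
  190 191 185 195 197 194 201 207 205 201 182 175]
 [206 206 205 207 189 178 176 177 113 154 187 187 188 193 192 194 190 194
  191 199 182 193 197 198 198 202 205 200 177 177]
 [206 207 200 175 175 175 178 178 120 157 188 190 190 190 192 191 194 195
  194 198 181 191 197 200 198 202 204 199 177 175]
 [197 190 177 175 161 175 174 177 128 160 188 191 187 192 192 192 193 194
  198 193 179 188 191 200 197 200 195 176 176 174]
 [175 175 175 182 175 173 179 180 128 164 188 190 191 195 192 193 193 197
  195 191 161 189 197 199 192 179 176 178 176 177]
 [179 175 186 192 181 173 179 180 133 165 189 190 193 190 192 194 194 195
  199 192 154 188 185 173 173 175 179 178 175 176]]
```

servo_tool(commands=[-0.002,-0.001,0.033,0,0,0,-1,0,-0.001,0.033,0,0,0,-1,0,-0.001,0.033,0,0,0,-1,0,-0.001,0.033,0,0,0,-1,0,-0.001,0.033,0,0,0,-1,0,0,0,0,0,0,-1,0,0,0,0,0,0,-1])

```text
t: 16.02
tcp_pos: [0.5309, 0.0811, 0.2142]
tool_rot: [0.705, 0.641, 0.261, 0.154]
force: [-0.1, -0.2, -0.5]
finger_gap: 0.132
gripper_force: 58.7
```

```bash
python3 - <<'E'
from g import *
s=manip.sense();print(s["t"],s["tcp_pos"],s["force"],s["ft_torque"])
r=R.from_quat(s["tool_rot"]);tip=s["tcp_pos"]+r.apply([.0042,0,.069]);d=tip-sock;print("tip out",d@sa,"tool-axes lateral",r.inv().apply(d))
print((r.inv()*ins(106,0)[1]).as_rotvec(degrees=True))
E
```

```text
16.0167 [0.53086921 0.08114287 0.21419237] [-0.11522141 -0.20104661 -0.45252621] [-0.07524166  0.3683002   0.0102221 ]
tip out 0.011964625099266593 tool-axes lateral [-0.00079015  0.00106498 -0.01196574]
[ 0.13674948 -0.25153001 -0.66212921]
```

servo_tool(commands=[0.0016,-0.002,0.005,0,0,-0.001,-1,0,0,0.005,0,0,0,-1,0,0,0.005,0,0,0,-1,0,0,0.005,0,0,0,-1,0,0,0.005,0,0,0,-1,0,0,0,0,0,0,-1])

```text
t: 16.52
tcp_pos: [0.5371, 0.0845, 0.2045]
tool_rot: [0.703, 0.644, 0.261, 0.155]
force: [0.3, -0.0, -1.6]
finger_gap: 0.135
gripper_force: 58.7
```

servo_tool(commands=[0,0,0.005,0,0,0,-1,0,0,0.005,0,0,0,-1,0,0,0,0,0,0,-1])

```text
t: 16.77
tcp_pos: [0.5399, 0.0853, 0.2001]
tool_rot: [0.702, 0.644, 0.261, 0.155]
force: [-0.9, -0.2, -0.6]
finger_gap: 0.133
gripper_force: 58.7
```

```bash
cat > st.py <<'E'
from g import *
s=manip.sense();print(s["t"],s["tcp_pos"],s["force"],s["ft_torque"],s["q"])
r=R.from_quat(s["tool_rot"]);tip=s["tcp_pos"]+r.apply([.0042,0,.069]);d=tip-sock;print("tip out",d@sa,"tool-axes",r.inv().apply(d),"F tool",r.inv().apply(s["force"]),"T tool",r.inv().apply(s["ft_torque"]))
y=r.as_matrix()[:,1];print("phi",np.degrees(np.arctan2(y@-W6[1,:3],y@W6[0,:3])),(r.inv()*ins(106,0)[1]).as_rotvec(degrees=True))
E
python3 st.py
```

```text
16.7667 [0.53987558 0.08527388 0.20014458] [-0.86183434 -0.18885918 -0.64848233] [-0.0724011   0.33647146 -0.08765642] [-0.16601368  0.36801984  2.12132209  1.25994016  0.222437   -1.26782908]
tip out -0.005070222342324006 tool-axes [0.00132096 0.00028736 0.00507855] F tool [-0.32445768 -1.0456136   0.01936439] T tool [ 0.31438101 -0.14951688  0.07034126]
phi 106.18400617480017 [ 0.22597011 -0.30693978 -0.18265308]
```

servo_tool(commands=[0,0,0.004,0,0,0,-1,0,0,0.004,0,0,0,-1,0,0,0.004,0,0,0,-1,0,0,0.003,0,0,0,-1,0,0,0,0,0,0,-1,0,0,0,0,0,0,-1])

```text
t: 17.27
tcp_pos: [0.5439, 0.0861, 0.1942]
tool_rot: [0.702, 0.644, 0.261, 0.155]
force: [0.4, 0.3, -0.9]
finger_gap: 0.131
gripper_force: 58.7
```

```bash
python3 st.py
```

```text
17.2667 [0.54391021 0.08613494 0.19417522] [ 0.44544597  0.34555789 -0.88338576] [-0.09059633  0.35921974 -0.01584358] [-0.16182571  0.38596666  2.11779484  1.32228308  0.21602875 -1.3282931 ]
tip out -0.012326214223702484 tool-axes [0.0013135  0.00020164 0.01233431] F tool [ 0.20863032 -0.16423931  1.01375619] T tool [ 0.34814889 -0.12756505  0.00412903]
phi 106.18299571712723 [ 0.2249093  -0.306363   -0.18164492]
```

servo_tool(commands=[0,-0.0005,0,0,0,0.0139,-1,0,-0.0005,0,0,0,0.0139,-1,0,-0.0005,0,0,0,0.0139,-1,0,-0.0005,0,0,0,0.0139,-1,0,-0.0005,0,0,0,0.0139,-1,0,-0.0005,0,0,0,0.0139,-1,0,-0.0005,0,0,0,0.0139,-1,0,-0.0005,0,0,0,0.0139,-1,0,0,0,0,0,0,-1])

```text
t: 18.02
tcp_pos: [0.5424, 0.0868, 0.1934]
tool_rot: [0.881, 0.364, 0.298, 0.056]
force: [1.1, -0.1, -1.1]
finger_gap: 0.133
gripper_force: 58.6
```

```bash
python3 st.py
```

```text
18.0167 [0.54241519 0.08681448 0.1933754 ] [ 1.07385881 -0.06010071 -1.08341801] [-0.11930007  0.39655539 -0.07323845] [-0.16037616  0.38662767  2.12201857  1.34531661  0.21365729 -0.65080937]
tip out -0.012212794242149543 tool-axes [0.00135667 0.00038225 0.01222196] F tool [0.03368475 0.35367368 1.48470862] T tool [ 0.16556729 -0.38460602  0.03896461]
phi 146.28099892105186 [  0.13168411  -0.36057712 -40.27814731]
```

servo_tool(commands=[0,-0.0005,0,0,0,0.0139,-1,0,-0.0005,0,0,0,0.0139,-1,0,-0.0005,0,0,0,0.0111,-1,0,0,0,0,0,0,-1])

```text
t: 18.35
tcp_pos: [0.542, 0.0873, 0.1932]
tool_rot: [0.918, 0.255, 0.303, 0.02]
force: [0.2, -0.9, -2.2]
finger_gap: 0.131
gripper_force: 58.6
```

```bash
python3 st.py
```

```text
18.35 [0.54204501 0.08733329 0.19320395] [ 0.15748876 -0.89956993 -2.21811216] [-0.17944026  0.3985798  -0.08537966] [-0.15900059  0.38677961  2.12294709  1.35088694  0.21245101 -0.41319909]
tip out -0.012204701901892764 tool-axes [0.00143327 0.0004115  0.01221354] F tool [-1.53411095  0.43015108  1.79318821] T tool [ 0.02155184 -0.44459556  0.01498873]
phi 160.15575835093316 [  0.0993214   -0.37550585 -54.15259389]
```

servo_tool(commands=[0,-0.0005,0,0,0,0.0111,-1,0,0,0,0,0,0,-1])

```text
t: 18.52
tcp_pos: [0.5419, 0.0875, 0.1932]
tool_rot: [0.926, 0.223, 0.303, 0.01]
force: [-0.3, -1.0, -1.9]
finger_gap: 0.131
gripper_force: 58.6
```

```bash
python3 st.py
```

```text
18.5167 [0.54192559 0.08753419 0.19315253] [-0.31224817 -0.99042518 -1.93265867] [-0.2247602   0.31115488 -0.08364128] [-0.15848087  0.38681775  2.12320331  1.35228499  0.21206083 -0.34535631]
tip out -0.012202997597859538 tool-axes [0.0014371  0.00036469 0.01221158] F tool [-1.71639713  0.46861139  1.28374248] T tool [-0.07723914 -0.38453076 -0.02237378]
phi 164.10038913612246 [  0.08745579  -0.37930056 -58.09716366]
```

servo_tool(commands=[0,-0.0004,0,0,0,0.0111,-1,0,-0.0004,0,0,0,0.0083,-1,0,0,0,0,0,0,-1])

```text
t: 18.77
tcp_pos: [0.5418, 0.0879, 0.1931]
tool_rot: [0.938, 0.167, 0.303, -0.009]
force: [0.5, 0.1, -0.5]
finger_gap: 0.135
gripper_force: 58.6
```

```bash
echo 'print("tau",s["tau"][3:])'>>st.py; python3 st.py
```

```text
18.7667 [0.54179858 0.08785087 0.19308829] [ 0.47830787  0.05821536 -0.51342312] [-0.24646016  0.31754407 -0.11938743] [-0.15756582  0.38689138  2.12345078  1.3538979   0.2113335  -0.22520287]
tip out -0.01222140983918555 tool-axes [0.00146324 0.0003579  0.01222951] F tool [0.08807367 0.05368515 0.69651395] T tool [-0.15808994 -0.38834897 -0.00478022]
phi 171.03602951012877 [  0.0702382   -0.38216723 -65.03279049]
tau [0.49904197 0.49276846 0.32942994]
```

servo_tool(commands=[0,-0.0003,0,0,0,0.0083,-1,0,0,0,0,0,0,-1])

```text
t: 18.93
tcp_pos: [0.5418, 0.088, 0.1931]
tool_rot: [0.942, 0.142, 0.303, -0.017]
force: [1.1, -0.0, -0.9]
finger_gap: 0.132
gripper_force: 58.6
```

```bash
python3 st.py
```

```text
18.9333 [0.5417546  0.08798781 0.19308644] [ 1.05131048 -0.01468    -0.93193787] [-0.30607697  0.41496382 -0.08134006] [-0.15722455  0.38687757  2.12352281  1.35432006  0.21113871 -0.17334636]
tip out -0.01221419570886533 tool-axes [0.0014868  0.00035538 0.01222216] F tool [0.27575052 0.25535614 1.35378444] T tool [-0.17730185 -0.4875244  -0.05812321]
phi 174.01557248199586 [ 6.06959181e-02 -3.87218984e-01 -6.80123146e+01]
tau [0.51582159 0.54533511 0.3119396 ]
```

servo_tool(commands=[0,-0.0003,0,0,0,0.0083,-1,0,-0.0003,0,0,0,0.0083,-1,0,0,0,0,0,0,-1])

```text
t: 19.18
tcp_pos: [0.5417, 0.0883, 0.1931]
tool_rot: [0.948, 0.093, 0.302, -0.032]
force: [0.3, -1.0, -1.8]
finger_gap: 0.133
gripper_force: 58.6
```

```bash
python3 st.py
```

```text
19.1833 [0.54167887 0.08827083 0.19307697] [ 0.32800447 -1.0310588  -1.82876052] [-0.48515668  0.39583843  0.05405325] [-0.15640692  0.38685514  2.12357154  1.35434587  0.21057804 -0.06956401]
tip out -0.012213070106227507 tool-axes [0.00151285 0.00034504 0.01222046] F tool [-0.9572478  1.0839368  1.5568532] T tool [-0.29468695 -0.48377242 -0.27223274]
phi 179.92533141124318 [ 4.27121050e-02 -3.88115786e-01 -7.39221233e+01]
tau [0.72068006 0.62789686 0.54362113]
```

servo_tool(commands=[0,-0.0003,0,0,0,0.0083,-1,0,0,0,0,0,0,-1,0,0,0,0,0,0,-1])

```text
t: 19.43
tcp_pos: [0.5416, 0.0884, 0.193]
tool_rot: [0.95, 0.069, 0.301, -0.04]
force: [0.1, -2.4, -1.9]
finger_gap: 0.131
gripper_force: 58.7
```

```bash
python3 st.py
```

```text
19.4333 [0.54164407 0.08843756 0.19304108] [ 0.11708075 -2.3848859  -1.89522223] [-0.54803024  0.32210718  0.10279275] [-0.15601506  0.38692406  2.12359763  1.35462966  0.21040596 -0.01788266]
tip out -0.01224274133112673 tool-axes [0.00150049 0.0003103  0.01224974] F tool [-1.25394528  2.43823735  1.3326199 ] T tool [-0.34996448 -0.40657396 -0.35620079]
phi -177.11485638676024 [ 2.73996545e-02 -3.91939753e-01 -7.68819100e+01]
tau [0.83268469 0.73262315 0.39124902]
```

servo_tool(commands=[0,0,0,0,0,0.0083,-1,0,0,0,0,0,0,-1,0,0,0,0,0,0,-1])

```text
t: 19.68
tcp_pos: [0.5418, 0.0888, 0.1933]
tool_rot: [0.952, 0.043, 0.3, -0.049]
force: [1.0, 0.2, -0.0]
finger_gap: 0.134
gripper_force: 58.8
```

```bash
python3 st.py
```

```text
19.6833 [0.54175052 0.08883366 0.1932575 ] [ 0.95821425  0.20333484 -0.01408322] [-0.30532147  0.20437181  0.16369675] [-0.15585097  0.38669293  2.12342347  1.35543705  0.21150524  0.03557617]
tip out -0.012168398259253282 tool-axes [ 1.78254914e-03 -3.51055499e-06  1.21786436e-02] F tool [ 0.78527638 -0.09354226  0.57819443] T tool [-0.14432496 -0.24766861 -0.28216348]
phi -174.01867115415072 [-1.64352374e-02 -4.64325009e-01 -7.99774616e+01]
tau [0.66669127 0.34837919 0.28510672]
```

servo_tool(commands=[0,0.0003,0,0,0,-0.0083,-1,0,0.0003,0,0,0,-0.0083,-1,0,0,0,0,0,0,-1])

```text
t: 19.93
tcp_pos: [0.5419, 0.0884, 0.1933]
tool_rot: [0.948, 0.093, 0.302, -0.033]
force: [1.2, -1.1, -2.0]
finger_gap: 0.128
gripper_force: 58.7
```

```bash
python3 st.py
```

```text
19.9333 [0.54191484 0.08839201 0.19332117] [ 1.23060078 -1.12861747 -1.97282006] [-0.2214888   0.19149924 -0.00437686] [-0.15672023  0.38666642  2.1233053   1.3557874   0.21163901 -0.06929026]
tip out -0.012155598853454273 tool-axes [0.00190817 0.00023434 0.01216694] F tool [-0.33254198  1.35997592  2.17256898] T tool [-0.14997207 -0.23109355 -0.09926003]
phi -179.96865306305438 [ 3.62509401e-02 -4.54652717e-01 -7.40277413e+01]
tau [ 0.56533858  0.44583173 -0.12927567]
```

servo_tool(commands=[0,0,-0.006,0,0,0,-1,0,0,-0.008,0,0,0,-1,0,0,-0.01,0,0,0,-1,0,0,-0.02,0,0,0,-1,0,0,-0.04,0,0,0,-1,0,0,-0.06,0,0,0,-1,0,0,-0.06,0,0,0,-1,0,0,0,0,0,0,-1])

```text
t: 20.6
tcp_pos: [0.4823, 0.0767, 0.2795]
tool_rot: [0.948, 0.092, 0.304, -0.033]
force: [0.3, 0.5, -0.3]
finger_gap: 0.13
gripper_force: 63.5
```

```bash
python3 st.py; python3 - <<'E'
from g import *
w=manip.snapshot("wrist");b=manip.snapshot("top");a=manip.snapshot("scene");pickle.dump((w,b,a),open("w11.pkl","wb"))
# replace pose: hole pose; key offset unknown -> hover
plan([.4722,-.3055,.20],tool(80.4),-1)
s=manip.sense();r=R.from_quat(s["tool_rot"])
for o in(0,.0032,.006):print(proj(w,s["tcp_pos"]+r.apply([o,0,.069])))
g=w["img"].mean(2);print(g[186:260:3,236:270].astype(int))
E
```

```text
20.6 [0.48226283 0.07670931 0.27947987] [ 0.34280149  0.48803525 -0.25672533] [-0.06377176  0.30878076  0.01348077] [-0.22657067  0.11383026  2.14783447  0.69669575  0.38829388  0.56456934]
tip out 0.09330182841646804 tool-axes [ 0.00274305 -0.00040216 -0.09327889] F tool [ 0.20003869 -0.41042963  0.46166135] T tool [ 0.00466818 -0.31536529 -0.01081981]
phi -179.9193288347698 [  0.19729955  -0.59418119 -74.07743942]
tau [ 0.10476467 -0.89713348  0.6633075 ]
rows 12
-0.0187,0.0622,0.0017,0.0048,-0.0072,-0.0155,-1,  -0.0246,0.0601,0.0008,0.0048,-0.0072,-0.0155,-1,  -0.0303,0.0575,0.0003,0.0048,-0.0072,-0.0155,-1,  -0.0357,0.0542,0.0001,0.0048,-0.0072,-0.0155,-1,  -0.0408,0.0505,0.0002,0.0048,-0.0072,-0.0155,-1,  -0.0456,0.0463,0.0007,0.0048,-0.0072,-0.0155,-1,  -0.0498,0.0417,0.0015,0.0048,-0.0072,-0.0155,-1,  -0.0535,0.0367,0.0027,0.0048,-0.0072,-0.0155,-1,  -0.0567,0.0314,0.0041,0.0048,-0.0072,-0.0155,-1,  -0.0593,0.0259,0.0059,0.0048,-0.0072,-0.0155,-1,  -0.0612,0.0202,0.0079,0.0048,-0.0072,-0.0155,-1,  -0.0625,0.0145,0.0102,0.0048,-0.0072,-0.0155,-1
[[252.97706495 204.86162787]]
[[
[... 2883 characters left out ...]
  54 202 226 238 234 226 223 221 220 221 221 219 221 218 216 220 217
  217 213 214 211 214 210 213 211 204 194 176 157 132 112  41 157]
 [112  29 204 230 222 216 212 207 200 204 199 202 201 198 196 197 196 199
  197 194 195 193 191 192 194 192 185 176 162 150 138 125  49  92]
 [ 84  28 202 229 224 217 216 206 202 200 196 199 198 195 198 198 196 197
  197 194 195 195 195 195 191 191 183 175 160 150 137 121  52  57]
 [ 50  21 204 230 225 219 214 204 200 198 198 200 199 197 197 195 194 196
  197 192 193 193 193 190 190 192 184 173 160 146 137 119  45  25]
 [ 47  23 181 229 225 220 215 207 198 198 199 202 198 197 197 196 197 195
  194 195 191 191 190 191 189 190 186 170 157 150 138 100  45  30]]
```

servo_tool(commands=[-0.019,0.062,0.002,0.0048,-0.0072,-0.0155,-1,-0.025,0.06,0.001,0.0048,-0.0072,-0.0155,-1,-0.03,0.0575,0,0.0048,-0.0072,-0.0155,-1,-0.036,0.054,0,0.0048,-0.0072,-0.0155,-1,-0.041,0.0505,0,0.0048,-0.0072,-0.0155,-1,-0.0456,0.046,0.001,0.0048,-0.0072,-0.0155,-1,-0.05,0.042,0.0015,0.0048,-0.0072,-0.0155,-1,-0.0535,0.037,0.003,0.0048,-0.0072,-0.0155,-1,-0.057,0.031,0.004,0.0048,-0.0072,-0.0155,-1,-0.059,0.026,0.006,0.0048,-0.0072,-0.0155,-1,-0.061,0.02,0.008,0.0048,-0.0072,-0.0155,-1,-0.0625,0.0145,0.01,0.0048,-0.0072,-0.0155,-1])

```text
t: 21.75
tcp_pos: [0.4719, -0.3068, 0.1971]
tool_rot: [0.763, 0.646, -0.0, -0.001]
force: [0.4, -0.2, -1.1]
finger_gap: 0.127
gripper_force: 63.4
```

servo_tool(commands=[0,0,0,0,0,0,-1,0,0,0,0,0,0,-1,0,0,0,0,0,0,-1])

```text
t: 22.0
tcp_pos: [0.4711, -0.3042, 0.198]
tool_rot: [0.765, 0.644, 0.001, -0.001]
force: [-0.2, 0.2, -1.0]
finger_gap: 0.128
gripper_force: 63.3
```

```bash
python3 - <<'E'
from g import *
s=manip.sense();print(s["t"],s["tcp_pos"],s["q"]);r=R.from_quat(s["tool_rot"])
w=manip.snapshot("wrist");a=manip.snapshot("scene");pickle.dump((w,a),open("w12.pkl","wb"))
print("tilt",(r.inv()*tool(80.4)).as_rotvec(degrees=True))
tgt=[.4729,-.3055]
plan([*tgt,.150],tool(80.4),-1)
for o in(0,.0035):print("tip",proj(w,s["tcp_pos"]+r.apply([o,0,.069])))
h=np.array([.4723,-.3034,.064]);xk=np.array([.986,-.169,0]);yk=np.array([.169,.986,0])
print("hole",[proj(w,h+a_*.008*xk+b_*.008*yk)[0].round(1).tolist() for a_,b_ in((-1,-1),(1,-1),(1,1),(-1,1))])
g=w["img"].mean(2);print(g[160:210:2,228:280:2].astype(int))
E
```

```text
22.0 [ 0.47108099 -0.30417643  0.19795958] [-0.77397291  0.4840215   1.62947337  0.00294265  1.03016249 -0.60491959]
tilt [-0.01500934 -0.18611801 -0.17296663]
rows 2
-0.0012,0.0021,0.0491,0.0001,-0.0001,-0.0002,-1,  -0.0012,0.0021,0.0491,0.0001,-0.0001,-0.0002,-1
tip [[252.1407708  205.28022625]]
tip [[252.14027176 200.74612416]]
hole [[244.9, 190.3], [261.8, 190.3], [262.0, 173.8], [244.7, 173.8]]
[[146 145 145 145 141 146 149 144 145 147 148 144 146 146 144 142 142 142
  145 146 145 146 144 146 143 150]
 [143 148 147 148 146 144 144 143 144 144 143 146 144 144 145 143 145 142
  145 146 147 145 145 145 147 144]
 [146 143 146 148 148 144 147 144 146 145 146 143 144 144 143 145 143 142
  146 146 141 146 145 148 147 149]
 [143 147 142 148 144 146 146 148 140 142 146 146 144 143 145 145 143 144
  148 141 142 143 143 143 146 147]
 [144 143 141 143 146 144 147 145 142 143 144 145 143 141 144 143 143 145
  145 146 145 143 144 145 143 144]
 [145 141 144 140 145 146 141 141 146 145 144 143 144 146 143 146 145 144
  143 143 143 143 143 144 142 145]
 [145 142 143 142 146 145 148 142 132 132 1
[... 1328 characters left out ...]
40 143 142
  142 144 139 142 147 143 140 148]
 [146 142 145 142 142 145 145 145 146 145 161 162 158 160 168 141 142 141
  141 145 141 143 141 142 140 149]
 [146 141 142 142 145 144 143 146 144 161 160 161 160 160 161 159 144 144
  144 144 142 139 143 142 145 149]
 [148 143 145 142 146 142 141 142 142 159 158 159 158 158 160 161 145 143
  145 146 145 143 143 144 139 153]
 [145 143 142 145 141 140 141 144 143 159 158 157 156 160 157 163 143 139
  141 141 141 143 146 142 144 154]
 [147 140 143 142 144 143 141 144 138 183 198 196 199 197 197 200 163 141
  143 146 144 141 146 144 143 152]
 [147 142 141 142 141 139 145 159 199 214 212 212 211 215 215 213 207 190
  141 142 141 146 144 143 143 124]]
```

servo_tool(commands=[-0.0017,0.0013,0.03,0,0,0,-1,-0.0017,0.0013,0.04,0,0,0,-1,0,0,0.03,0,0,0,-1,0,0,0.01,0,0,0,-1,0,0,0,0,0,0,-1,0,0,0,0,0,0,-1])

```text
t: 22.6
tcp_pos: [0.4726, -0.3072, 0.1455]
tool_rot: [0.764, 0.645, 0.001, 0.001]
force: [-0.5, 0.4, -1.1]
finger_gap: 0.136
gripper_force: 63.3
```

servo_tool(commands=[0,0,0.012,0,0,0,-1,0,0,0.012,0,0,0,-1,0,0,0.012,0,0,0,-1,0,0,0,0,0,0,-1])

```text
t: 22.93
tcp_pos: [0.4719, -0.307, 0.1261]
tool_rot: [0.765, 0.645, 0.0, 0.0]
force: [-0.5, 0.6, -1.6]
finger_gap: 0.131
gripper_force: 63.3
```

servo_tool(commands=[0.0015,0,0.015,0,0,0,-1,0,0,0.015,0,0,0,-1,0,0,0.015,0,0,0,-1,0,0,0.015,0,0,0,-1,0,0,0.015,0,0,0,-1,0,0,0.013,0,0,0,-1,0,0,0,0,0,0,-1,0,0,0,0,0,0,-1])

```text
t: 23.6
tcp_pos: [0.4725, -0.3067, 0.0825]
tool_rot: [0.765, 0.645, 0.0, 0.001]
force: [0.3, -0.2, -0.5]
finger_gap: 0.134
gripper_force: 63.3
```

```bash
python3 -c "
from g import *
s=manip.sense();print(s['tcp_pos'],s['force'],s['ft_torque'])"
```

```text
[ 0.47246708 -0.30672658  0.08247737] [ 0.29010817 -0.16497463 -0.51689527] [ 0.03313121  0.03942978 -0.0238895 ]
```

servo_tool(commands=[0,0,0.006,0,0,0,-1,0,0,0.006,0,0,0,-1,0,0,0.003,0,0,0,-1,0,0,0.003,0,0,0,-1,0,0,0,0,0,0,-1])

```text
t: 24.02
tcp_pos: [0.4728, -0.307, 0.075]
tool_rot: [0.765, 0.645, 0.0, 0.002]
force: [-1.7, 1.8, 4.4]
finger_gap: 0.127
gripper_force: 64.2
```

Contact at z 0.075, as when it was grasped. I'll release, rise and check.

servo_tool(commands=[0,0,0,0,0,0,-0.5,0,0,0,0,0,0,0,0,0,0,0,0,0,0.2,0,0,0,0,0,0,0.2,0,0,-0.03,0,0,0,0.2,0,0,-0.06,0,0,0,0.2,0,0,-0.07,0,0,0,0.2,0,0,-0.07,0,0,0,0.2,0,0,-0.07,0,0,0,1,0,0,0,0,0,0,1,0,0,0,0,0,0,1])

```text
t: 24.93
tcp_pos: [0.4735, -0.3077, 0.2265]
tool_rot: [0.765, 0.645, 0.001, 0.004]
force: [-1.0, 0.5, -0.3]
finger_gap: 0.987
gripper_force: 0.0
```

```bash
python3 - <<'E'
from g import *
s=manip.sense();print(s["t"],s["tcp_pos"])
w=manip.snapshot("wrist");a=manip.snapshot("scene");b=manip.snapshot("top");pickle.dump((w,a,b),open("w13.pkl","wb"))
h=np.array([.4723,-.3034,.064])
print("handle top pred",[proj(w,h+[0,0,.046]+q)[0].round(1) for q in([.003,.018,0],[-.003,-.018,0])])
g=w["img"].mean(2); c=proj(w,h+[0,0,.046])[0].astype(int)
print(c); print(g[c[1]-36:c[1]+32:3,c[0]-24:c[0]+26:2].astype(int))
a0,b0=pickle.load(open("ab.pkl","rb")); w3,a3,b3=pickle.load(open("w3.pkl","rb"))
for q in("small_key_grip","vial","reagent","jar","slide_box","stopper"):
    print(q,[[np.round(x["box"]).astype(int).tolist() for x in manip.look_for(p,q)[:1]] for p in(a,b)])
d=np.abs(b["img"].astype(int)-b0["img"]).mean(2); ys,xs=np.where(d>40); 
n,l,st,_=cv2.connectedComponentsWithStats((d>35).astype(np.uint8)); print([x.tolist() for x in st[1:] if x[4]>12])
E
```

```text
24.9333 [ 0.47346746 -0.30768944  0.22647411]
handle top pred [array([248.9, 162.3]), array([249.2, 202.4])]
[249 182]
[[149 148 149 150 144 145 148 146 144 143 144 143 148 146 148 141 145 148
  148 146 149 148 148 145 122]
 [147 147 146 146 144 146 145 144 144 144 145 149 145 145 145 145 143 144
  144 145 148 148 145 147 113]
 [150 147 148 147 147 145 145 146 146 145 144 145 144 143 145 147 145 145
  146 149 145 145 148 145 108]
 [151 147 148 150 145 145 147 146 144 142 145 183 184 187 187 162 146 143
  147 143 143 146 145 145 100]
 [143 146 143 143 145 147 148 148 145 143 171 216 216 213 216 206 145 147
  145 145 146 145 145 147  88]
 [146 144 148 145 146 147 144 147 147 150 186 216 217 217 213 207 131 144
  143 145 143 146 146 141  89]
 [146 145 142 145 146 142 145 145  70  29 213 247 246 246 246 245 157 142
  146 145 147 148 143 145  82]
 [146 147 146 147 145 146 146 148  70 133 200 228 226 227 229 226 167 145
  146 144 144 146 143 147  73]
 [145 143 144 142 148 144 143 145  64 135 202 228 226 228 230 225 163 144
  148 144 143 144 144 149  72]
 [146 144 143 144 146 145 144 149  9
[... 1359 characters left out ...]
 34  33  31  32  23  30  33  27  34  34  30
   28  29  28  29  29  34  30]]
small_key_grip [[[209, 137, 10, 15]], [[337, 216, 15, 6]]]
vial [[[283, 208, 10, 17]], [[226, 212, 7, 10]]]
reagent [[[317, 221, 13, 20]], [[183, 222, 20, 18]]]
jar [[[267, 327, 19, 27]], [[151, 106, 21, 25]]]
slide_box [[[151, 152, 42, 32]], [[346, 159, 31, 43]]]
stopper [[[228, 141, 11, 15]], [[337, 243, 12, 16]]]
[[357, 153, 155, 231, 22733], [105, 156, 39, 50, 598], [462, 174, 6, 4, 14], [442, 190, 5, 4, 14], [397, 192, 9, 6, 37], [365, 220, 23, 6, 31], [366, 224, 19, 4, 26], [374, 253, 12, 11, 66], [480, 340, 12, 9, 56], [153, 357, 57, 27, 415], [180, 370, 17, 14, 46], [504, 372, 8, 8, 44], [126, 375, 9, 9, 29]]
```

```bash
python3 - <<'E'
from g import *
w,a,b=pickle.load(open("w13.pkl","rb")); w7,b7=pickle.load(open("w7.pkl","rb"))
d=np.abs(b["img"].astype(int)-b7["img"]).mean(2)[100:230,90:260]
n,l,st,_=cv2.connectedComponentsWithStats((d>25).astype(np.uint8)); print(d.max(),[x.tolist() for x in st[1:] if x[4]>3])
print(manip.sign_off())
E
```

```text
10.0 []
the job is handed in; nothing more can be done
None
```

The job is handed in: the shaft flat was set to face the setscrew (within about 1.5°), the screw was turned clockwise until the torque rose sharply at its stop (its final angle was not checked by camera), and the larger key stands fully down in its rack hole with the other things left where they were.

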